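# Lid and clips on the dice box

## Robot

A 6-joint arm with a two-finger parallel gripper is mounted at the origin on the work surface. World frame = base frame: x ahead of the robot, y to its left, z up, the work surface at z = 0. Lengths are in m, angles in rad, forces in N, time in s.
With the tool pointing down it reaches from about 0.275 to 0.85 m from the base axis. Payload 5.2 kg.
Tool frame: the origin (TCP) lies between the finger pads; the fingertips stand 19 mm ahead of it and the grasp point (between the pads) is the TCP (r.tip_reach is the distance from the TCP to the fingertips, in m); z points along the fingers, y is the direction in which the jaws open and shut (so a half turn about z gives the same grasp; the last joint's range is limited). The gripper opens to 85 mm and grips with 20 to 120 N. Pads are 22 mm wide; open, the fingers measure 114 mm over their backs; the gripper's body (76 mm by 85 mm) begins 54 mm behind the grasp point. The pads swing forward as they close: fully open they stand 13 mm farther back than shut.
Start: joints at [-1.511, 0.259, 1.535, -0, 1.348, -0.203], TCP at [0.143, -0.531, 0.25] pointing down, gripper open.
Joint ranges: [-3.14, 3.14], [-0.91, 2.08], [0.19, 2.58], [-1.22, 4.36], [0.22, 2.71], [-3.12, 3.12]. Speed limits (rad/s): [2.57, 2.57, 3.14, 3.14, 3.14, 3.14].

## Interface

Orientations are given as a rotation vector (axis times angle).
In Python, from station import r gives the robot as it stands. The module is installed in compiled form; this text tells all that it offers.
- The arm moves only by the tool jog_arm, never from a script. Its argument "rows" is one flat list of numbers, 7 for each row, row after row: the closure, from 0 (fully open) to 1 (shut), then the shift along the tool's x, y, z in m, then the turn, a rotation vector about the tool's x, y, z in degrees. In form: [fingers, dx, dy, dz, ax, ay, az, fingers, dx, dy, dz, ax, ay, az, ...]. A call has 1 to 20 rows; each row is the pose to reach, as a shift and turn from the pose measured when the call began, along the tool's axes at that moment; what a row does not reach only later rows make up. A row lasts 1/10 s, in which the tool goes at most 50 mm and 8.59 degrees, less where a joint would pass 70% of its speed; a pose out of reach is approached as far as the arm can. A call with a gripper value outside its range is refused whole. The fingers move at their own pace and stop on an object; "newtons" is the grip in N (left out, the last holds). Time passes only in rows, so rows that repeat a pose let the fingers close. It gives the time, the measured TCP pose, the force and the opening at its end, in the units of the state.
- r.sense(): the state, without advancing time (a new reading comes with each control period).
- r.snapshot(name): name is "side" or "top" or "wrist"; returns (picture, depth): 400x640x3 uint8, red, green, blue; 400x640 float32, m along the optical axis (not along the pixel's ray), 0 where there is no reading.
- r.calibration(name): a dict with "fx", "fy", "cx", "cy" (pixels), "k1" (the pictures are not rectified: a ray, as slopes to the right and down, at radius r is drawn at 1 + k1 r^2 times it, then the intrinsics apply), "position" and "rotation" of the camera in the world. Camera axes: x right, y up, looking along -z (the intrinsics and any distortion apply to the point x, -y, -z); pixel columns grow to the right and rows downward; lengths in m; the calibration is good to about 2 mm. A picture is of the moment at which its call begins: read the wrist's pose just before it. calibration takes no time and is no camera call; for the wrist camera it gives the pose at the moment of the call.
- r.job_done(): hands the job in, once; it reports no verdict.
The state is a dict: "time": time; "q": joint angles; "qd": joint speeds; "joint_efforts": joint torques, N m; "tool_pos": TCP position; "eef_rot": TCP orientation; "wrist_force": force on the tool from outside, world axes, zero at the start; "torque": the same for the moment, N m; "opening": finger opening in m.
Only numpy, scipy, OpenCV 4.12 (cv2) and the standard library are available. Lean on these libraries where they do the work, as an engineer would, in place of code of your own. Each camera call takes 0.05 s, during which the arm holds its last target.

## Task

Put the wooden lid on the clear dice box so that it lies flat on the rim, with all four black clips still open; then fold each of the four clips inwards and down over the lid's rim until it is fully home against its stop. The clips are stiff at the end, but feel for the stop and press gently, as the acrylic cracks if pushed hard, leave the die in the box, and do not disturb the other things on the shelf.

Things in the scene. Friction and masses are not known exactly. Their poses are not given: they have to be found in the camera images.
- box: Clear acrylic dice box, fixed, open at the top, 130 (its x) x 110 (its y) x 60 mm high, walls 4 mm; mouth 122 x 102 mm. Origin at the centre of its underside, z up. One black hinged clip at the middle of each of its four sides, just outside the rim, on brackets that reach 10 mm out. More than 25 N on the box or a clip cracks it.
- lid: Loose wooden lid, about 130 g: plate 128 (its x) x 108 (its y) x 4 mm, under it a plug 118 x 98 x 6 mm that drops into the box mouth (2 mm play), on top a central bar handle 14 (x) x 40 (y) x 24 mm high. Origin at the centre of the plug's underside, z up: plate at heights 6-10 mm, handle 10-34 mm. Goes on either way round. Flat on the rim, its origin is 54 mm above the box's underside.
- die: Brass-coloured aluminium die, 20 mm cube, lying inside the box; it stays there. Origin at the centre of one face (the underside at the start).
- wood_die: Dark wooden die, 22 mm cube, standing by. Origin at its underside.
- egg_cup: White ceramic egg cup, 48 mm across, 62 mm high, standing by. Origin under its foot.
- dice_tower: Black plastic dice tower with a tray at its foot, 120 x 75 x 134 mm high, standing by. Origin at the centre of its underside.
- bamboo_pot: Bamboo pot, 84 mm across, 95 mm high, standing by. Origin at its underside.
- card_box: Cardboard box of cards, 65 x 92 x 22 mm, standing by. Origin at its underside.
- coasters: Stack of cork coasters, 98 mm across, 20 mm high, standing by. Origin at its underside.
- hinge_near (a point): Drawn place of the hinge of the clip on the box's -x side: (-71, 0, 69) mm in the box's frame, box axes. The hinge runs along that side. The real hinge sits up to 3 mm higher or lower than this, differently for each clip; that is not measured.
- clip_near (a joint): Black clip on the box's -x side, 30 mm long from its hinge, 32 wide, 3 thick (hinge at mid thickness). 0 = folded in, level over the lid's rim, hard stop; 1.57 = upright; to 2.05 = leaning out. Stays where left (drag 1 N at the tip). In the last 0.15 rad a friction catch drags with 3-10 N at the tip and holds it wherever left: only at 0 is it home.
- hinge_far (a point): Drawn place of the hinge of the clip on the box's +x side: (71, 0, 69) mm in the box's frame, box axes. The hinge runs along that side. The real hinge sits up to 3 mm higher or lower than this, differently for each clip; that is not measured.
- clip_far (a joint): Black clip on the box's +x side, 30 mm long from its hinge, 32 wide, 3 thick (hinge at mid thickness). 0 = folded in, level over the lid's rim, hard stop; 1.57 = upright; to 2.05 = leaning out. Stays where left (drag 1 N at the tip). In the last 0.15 rad a friction catch drags with 3-10 N at the tip and holds it wherever left: only at 0 is it home.
- hinge_left (a point): Drawn place of the hinge of the clip on the box's +y side: (0, 61, 69) mm in the box's frame, box axes. The hinge runs along that side. The real hinge sits up to 3 mm higher or lower than this, differently for each clip; that is not measured.
- clip_left (a joint): Black clip on the box's +y side, 30 mm long from its hinge, 32 wide, 3 thick (hinge at mid thickness). 0 = folded in, level over the lid's rim, hard stop; 1.57 = upright; to 2.05 = leaning out. Stays where left (drag 1 N at the tip). In the last 0.15 rad a friction catch drags with 3-10 N at the tip and holds it wherever left: only at 0 is it home.
- hinge_right (a point): Drawn place of the hinge of the clip on the box's -y side: (0, -61, 69) mm in the box's frame, box axes. The hinge runs along that side. The real hinge sits up to 3 mm higher or lower than this, differently for each clip; that is not measured.
- clip_right (a joint): Black clip on the box's -y side, 30 mm long from its hinge, 32 wide, 3 thick (hinge at mid thickness). 0 = folded in, level over the lid's rim, hard stop; 1.57 = upright; to 2.05 = leaning out. Stays where left (drag 1 N at the tip). In the last 0.15 rad a friction catch drags with 3-10 N at the tip and holds it wherever left: only at 0 is it home.
Things that resemble listed ones, but are neither listed nor needed, are in the scene too. What is shaped like the box but red or yellow is not meant. Leave any orange look-alike of the lid alone.

How it is judged:
On the way, in this order (a step that is already met when the one before it is completed fails the run):
1. the lid lies flat in the box mouth while all four clips are still open (over 0.8 rad) (x of lid in the frame of box between -0.004 and 0.004 m and y of lid in the frame of box between -0.004 and 0.004 m and z of lid in the frame of box between 0.051 and 0.0565 m and angle between lid's own z axis and vertical below 0.04 rad and value of joint each of clip_near, clip_far, clip_left, clip_right above 0.8 rad), for 0.2 s.
2. all four clips are pressed home over the seated lid (x of lid in the frame of box between -0.004 and 0.004 m and y of lid in the frame of box between -0.004 and 0.004 m and z of lid in the frame of box between 0.051 and 0.0565 m and angle between lid's own z axis and vertical below 0.04 rad and value of joint each of clip_near, clip_far, clip_left, clip_right below 0.035 rad), for 0.2 s.
At the end, for the whole second after the job is handed in: The lid is at rest in the box mouth, within 4 mm of centre each way, its origin 51 to 56.5 mm above the box's underside and tilted less than 0.04 rad; all four clips read below 0.035 rad; the die is still in the box (all of step 2 and linear speed of lid below 0.02 m/s and z of die in the frame of box between 0 and 0.05 m and horizontal distance between die and box below 0.08 m); the robot touches nothing.
It fails at once if the box or a clip is pushed with more than 25 N (contact force between any of the fingers, the arm and box above 25 N).
It fails at once if the lid is rammed on to the box with more than 100 N (contact force between lid and box above 100 N).
It fails at once if a bystander is moved more than 30 mm (distance of any of wood_die, egg_cup, dice_tower, bamboo_pot, card_box, coasters from where it was at the start of the episode above 0.03 m).
It also fails if it takes over 72 s, if anything falls off the work surface, if the arm or the gripper's body presses on something with over 40 N, if the wrist force passes 120 N, or if a joint passes its speed limit or range.

## Working session

There is one attempt and no reset: what is moved stays moved. The work goes in short steps, Python scripts to look and compute and a tool call to move; the robot and the scene stay as the last step left them, time stands still between calls to the robot, and variables do not carry over. Pictures are saved under pics/ and viewed, and the job is handed in when it is done.

Besides the shell and the picture viewer there is one more tool, called after ">>>" by a JSON object that holds its "api" and its "payload". jog_arm: Moves the arm, as the interface text tells. Its arguments: {"type":"object","properties":{"rows":{"type":"array"},"newtons":{"type":"number"}},"required":["rows"]}

```bash
mkdir -p pics
cat > h.py <<'E'
import numpy as np, cv2
from station import r
from scipy.spatial.transform import Rotation as R
def snap(n,f=None):
    p,d=r.snapshot(n); c=r.calibration(n)
    if f: cv2.imwrite('pics/'+f+'.png',cv2.cvtColor(p,cv2.COLOR_RGB2BGR))
    np.savez('last_'+n+'.npz',p=p,d=d,**{k:np.array(v) for k,v in c.items()})
    return p,d,c
def load(n): 
    z=np.load('last_'+n+'.npz'); return z['p'],z['d'],{k:z[k] for k in z.files}
def rays(c,uv):
    uv=np.asarray(uv,float).reshape(-1,2)
    x=(uv[:,0]-c['cx'])/c['fx'];y=(uv[:,1]-c['cy'])/c['fy']
    rd=np.hypot(x,y);q=rd.copy()
    for _ in range(30): q=rd/(1+c['k1']*q*q)
    s=np.where(rd>0,q/np.maximum(rd,1e-12),1)
    x,y=x*s,y*s
    M=np.array(c['rotation']); M=M if M.shape==(3,3) else R.from_rotvec(M).as_matrix()
    return np.array(c['position']),np.stack([x,-y,-np.ones_like(x)],1)@M.T
def onz(c,uv,z):
    o,d=rays(c,uv); return o+d*((z-o[2])/d[:,2])[:,None]
def bydepth(c,d,uv):
    o,dr=rays(c,uv); uv=np.asarray(uv).reshape(-1,2).astype(int)
    return o+dr*d[uv[:,1],uv[:,0]][:,None]
def proj(c,P):
    M=np.array(c['rotation']); M=M if M.shape==(3,3) else R.from_rotvec(M).as_matrix()
    q=(np.asarray(P).reshape(-1,3)-np.array(c['position']))@M
    x=q[:,0]/-q[:,2];y=-q[:,1]/-q[:,2];s=1+c['k1']*(x*x+y*y)
    return np.stack([c['fx']*x*s+c['cx'],c['fy']*y*s+c['cy']],1)
E
python3 - <<'E'
from h import *
for n in ('side','top','wrist'):
    p,d,c=snap(n,n+'0'); print(n,c)
print(r.sense(), r.tip_reach)
E
```

```text
side {'fx': 403.8876163452806, 'fy': 403.8876163452806, 'cx': 322.22589405427385, 'cy': 202.27826392084722, 'k1': 0.02988437384650655, 'position': array([-0.03938717,  0.62304202,  0.66482352]), 'rotation': array([ 0.43879414, -1.12665145, -2.15465439])}
top {'fx': 474.17341510600636, 'fy': 474.17341510600636, 'cx': 319.95161703238483, 'cy': 191.71379053237257, 'k1': -0.1046032257307874, 'position': array([0.39627179, 0.00743544, 1.5098791 ]), 'rotation': array([ 0.08905178, -0.06690721, -1.58228065])}
wrist {'fx': 336.35291018725684, 'fy': 336.35291018725684, 'cx': 322.46159160316813, 'cy': 199.22718283709526, 'k1': -0.05564707203296322, 'position': array([ 0.209059  , -0.51154406,  0.37233536]), 'rotation': array([-0.23744553,  0.18223043, -1.29859602])}
{'time': 0.15, 'q': array([-1.51080663e+00,  2.59186885e-01,  1.53583247e+00, -3.88258403e-06,
        1.34803589e+00, -2.02840827e-01]), 'qd': array([-0.00111978, -0.00198922, -0.00248104, -0.0015114 ,  0.00062854,
       -0.00134681]), 'joint_efforts': array([ 3.00946820e-03, -4.46381593e+01, -2.90822285e+01, -1.87110477e-04,
        8.16640619e-03,  4.68430108e-05]), 'tool_pos': array([ 0.14287411, -0.53071557,  0.24965928]), 'eef_rot': array([-3.11305733e+00, -4.11476063e-01, -1.57950550e-04]), 'wrist_force': array([1.07038598, 0.82111364, 0.44480001]), 'torque': array([-0.0125281 , -0.03311515,  0.04632956]), 'opening': 0.08519824753453199} 0.019
```

View pics/top0.png

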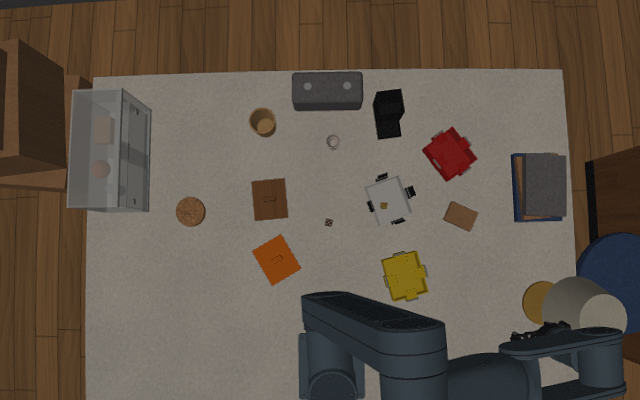

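View pics/side0.png

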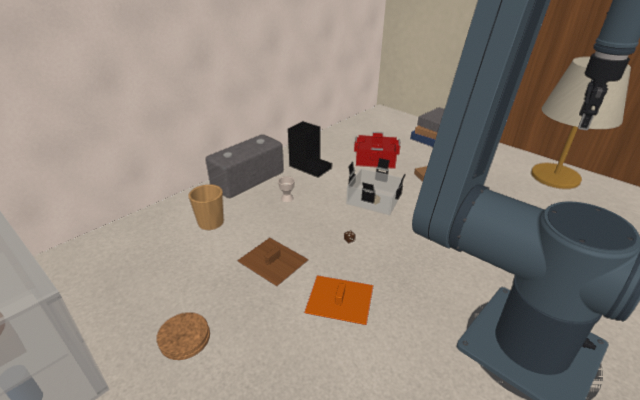

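View pics/wrist0.png

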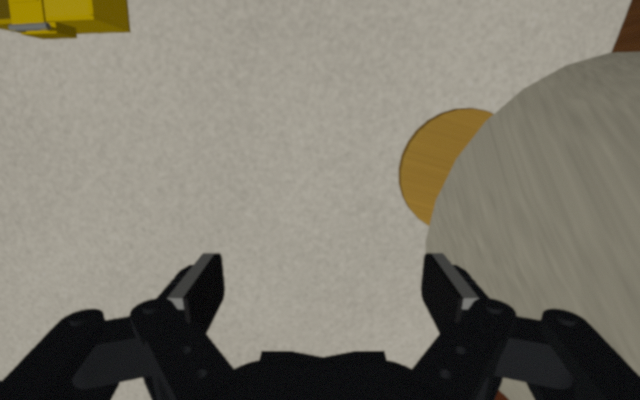

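Top view: the brown lid is at about (269,199), its orange look-alike at (276,260). The clear box with black clips and the brass die is at (388,200); the red (450,153) and yellow (405,275) boxes are decoys. The brown and clear ones fit the description. I'll confirm that in enlarged crops and measure.

Run:
```python
from h import *
p,d,c=load('top')
b=cv2.cvtColor(p,cv2.COLOR_RGB2BGR)
a=cv2.resize(b[160:240,225:305],(480,480),interpolation=cv2.INTER_CUBIC)
e=cv2.resize(b[160:240,348:428],(480,480),interpolation=cv2.INTER_CUBIC)
im=np.hstack([a,e]); cv2.imwrite('pics/crop0.png',cv2.resize(im,(800,400)))
hsv=cv2.cvtColor(p,cv2.COLOR_RGB2HSV)
# lid mask
roi=np.zeros(d.shape,np.uint8); roi[165:230,240:300]=1
m=((hsv[...,1]>90)&(roi>0)).astype(np.uint8)
cn=max(cv2.findContours(m,0,1)[0],key=cv2.contourArea)
(u,v),s,an=cv2.minAreaRect(cn); bx=cv2.boxPoints(((u,v),s,an))
print('lid px',u,v,s,an)
zs=0.01
P=onz(c,bx,zs);print(P, P.mean(0)); print(np.linalg.norm(np.diff(P,axis=0),axis=1)); e1=P[1]-P[0];e2=P[2]-P[1];print(np.degrees([np.arctan2(e1[1],e1[0]),np.arctan2(e2[1],e2[0])]))
print('depth',bydepth(c,d,[(u+10,v+12),(u-10,v+10)]))
# clips
roi[:]=0; roi[165:235,355:425]=1
m=((p.max(2)<60)&(roi>0)).astype(np.uint8)
for k in cv2.findContours(m,0,1)[0]:
    if cv2.contourArea(k)<8: continue
    (u,v),s,an=cv2.minAreaRect(k); print('clip',u,v,s,an,onz(c,(u,v),0.085))
pts=[(366,187),(402,177),(412,214),(375,226)]
print(onz(c,(388,201),0.06))
print('scene depth around', [bydepth(c,d,[q])[0].round(3) for q in [(333,142),(388,115),(262,121),(449,153),(405,275),(329,222),(460,215)]])
```

```text
lid px 269.1460266113281 199.03370666503906 (39.63020324707031, 33.18318176269531) 84.5596694946289
[[0.58343474 0.24871126 0.01      ]
 [0.59201663 0.14263271 0.01      ]
 [0.46588682 0.13131212 0.01      ]
 [0.45712887 0.23649031 0.01      ]] [0.52461676 0.1897866  0.01      ]
[0.10642512 0.12663682 0.1055422 ]
[ -85.37477051 -174.87124427]
depth [[0.4852518  0.15708005 0.01808472]
 [0.49294721 0.22181811 0.00888399]]
clip 397.4434509277344 220.80189514160156 (3.9834558963775635, 13.049251556396484) 74.05460357666016 [[ 0.44711425 -0.20509161  0.085     ]]
clip 370.28082275390625 206.08221435546875 (10.416662216186523, 3.9793992042541504) 69.44395446777344 [[ 0.49257336 -0.12433154  0.085     ]]
clip 409.8620910644531 191.6551971435547 (10.39893913269043, 8.170595169067383) 68.19859313964844 [[ 0.53456878 -0.24517755  0.085     ]]
clip 380.95892333984375 176.89041137695312 (4.915728569030762, 12.172279357910156) 69.44395446777344 [[ 0.58070191 -0.15872487  0.085     ]]
[[ 0.50911859 -0.18140758  0.06      ]]
scene depth around [array([ 0.7  , -0.016,  0.036]), array([ 0.765, -0.182,  0.115]), array([0.779, 0.213, 0.011]), array([ 0.668, -0.394, -0.006]), array([ 0.279, -0.236,  0.008]), array([0.448, 0.   , 0.029]), array([ 0.464, -0.412,  0.027])]
```

View pics/crop0.png

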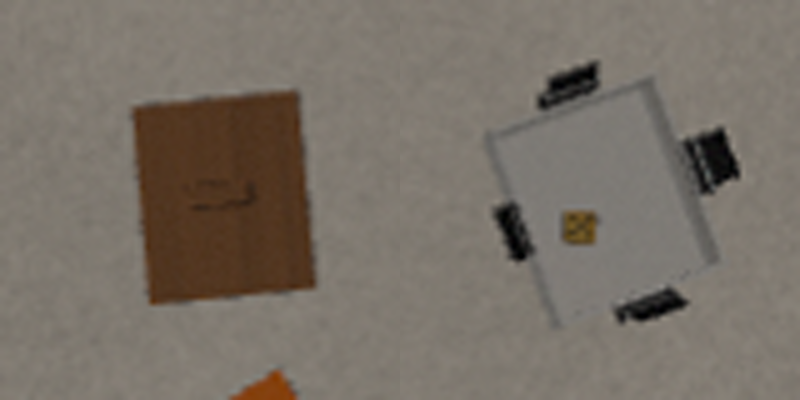

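```bash
cat >> h.py <<'E'
def rel(pos,Rm,s=None):
    """target -> shift mm and turn deg in current tool axes"""
    s=s or r.sense(); T=R.from_rotvec(s['eef_rot']).as_matrix()
    dp=T.T@(np.array(pos)-s['tool_pos']); rv=np.degrees(R.from_matrix(T.T@Rm).as_rotvec())
    return dp.round(4),rv.round(2)
def down(yaw_y):
    """tool z down, tool y along world yaw (deg)"""
    a=np.radians(yaw_y); y=np.array([np.cos(a),np.sin(a),0]);z=np.array([0,0,-1.]);x=np.cross(y,z)
    return np.stack([x,y,z],1)
E
python3 - <<'E'
from h import *
s=r.sense();T=R.from_rotvec(s['eef_rot']).as_matrix();print(T.round(3))
c=r.calibration('wrist');print('cam in tool',T.T@(c['position']-s['tool_pos']),'look',T.T@-R.from_rotvec(c['rotation']).as_matrix()[:,2])
print('yaw y',np.degrees(np.arctan2(T[1,1],T[0,1])))
for y in (5,185,19,199): print(y,rel([.514,-.183,.25],down(y),s),rel([.525,.19,.25],down(y),s))
E
```

```text
[[ 0.966  0.26  -0.   ]
 [ 0.26  -0.966  0.001]
 [ 0.    -0.001 -1.   ]]
cam in tool [ 0.06892873 -0.00149307 -0.12265402] look [-0.27524231  0.00126676  0.96137405]
yaw y -74.94085884440825
5 (array([ 4.487e-01, -2.394e-01,  1.000e-04]), array([-6.000e-02, -7.000e-02, -7.994e+01])) (array([ 0.5563, -0.5967,  0.0007]), array([-6.000e-02, -7.000e-02, -7.994e+01]))
185 (array([ 4.487e-01, -2.394e-01,  1.000e-04]), array([-7.0000e-02,  6.0000e-02,  1.0006e+02])) (array([ 0.5563, -0.5967,  0.0007]), array([-7.0000e-02,  6.0000e-02,  1.0006e+02]))
19 (array([ 4.487e-01, -2.394e-01,  1.000e-04]), array([-5.000e-02, -8.000e-02, -9.394e+01])) (array([ 0.5563, -0.5967,  0.0007]), array([-5.000e-02, -8.000e-02, -9.394e+01]))
199 (array([ 4.487e-01, -2.394e-01,  1.000e-04]), array([-8.000e-02,  5.000e-02,  8.606e+01])) (array([ 0.5563, -0.5967,  0.0007]), array([-8.000e-02,  5.000e-02,  8.606e+01]))
```

Run:
```python
from h import *
p,d,c=load('wrist')
uv=[(440,220),(440,245),(500,150),(560,100),(560,200),(600,350),(630,60),(620,250)]
P=bydepth(c,d,uv);s=r.sense();T=R.from_rotvec(s['eef_rot']).as_matrix()
for a,b,e in zip(uv,P,(P-s['tool_pos'])@T): print(a,d[a[1],a[0]],b.round(3),e.round(3))
```

```text
(440, 220) 0.16463158 [ 0.171 -0.582  0.217] [0.014 0.057 0.033]
(440, 245) 0.1629838 [ 0.16  -0.584  0.222] [0.003 0.056 0.028]
(500, 150) 0.14204171 [ 0.211 -0.59   0.23 ] [0.05  0.075 0.02 ]
(560, 100) 0.1334612 [ 0.237 -0.605  0.233] [0.071 0.096 0.017]
(560, 200) 0.109839045 [ 0.2   -0.597  0.267] [ 0.038  0.079 -0.017]
(600, 350) 0.079423636 [ 0.171 -0.594  0.306] [ 0.011  0.068 -0.057]
(630, 60) 0.1340585 [ 0.263 -0.633  0.227] [0.089 0.13  0.022]
(620, 250) 0.08942341 [ 0.194 -0.602  0.29 ] [ 0.031  0.082 -0.041]
```

>>> {"api": "jog_arm", "payload": {"rows": [0,0,-0.05,0,0,0,0,0,0,-0.1,0,0,0,0,0,0.04,-0.14,-0.01,0,0,-8,0,0.43,-0.18,-0.05,0,0,-80,0,0.43,-0.18,-0.05,0,0,-80,0,0.43,-0.18,-0.05,0,0,-80,0,0.43,-0.18,-0.05,0,0,-80,0,0.43,-0.18,-0.05,0,0,-80,0,0.43,-0.18,-0.05,0,0,-80,0,0.43,-0.18,-0.05,0,0,-80,0,0.43,-0.18,-0.05,0,0,-80,0,0.43,-0.18,-0.05,0,0,-80,0,0.43,-0.18,-0.05,0,0,-80,0,0.43,-0.18,-0.05,0,0,-80]}}

```text
time: 1.55
tool_pos: [0.5109, -0.2452, 0.2995]
eef_rot: [-2.122, -2.314, -0.001]
wrist_force: [-0.3, -0.0, 0.6]
opening: 0.0855
```

Run:
```python
from h import *
s=r.sense();print(s['time'],s['tool_pos'],s['qd'].round(3))
snap('wrist','w1')
```

```text
1.55 [ 0.51085132 -0.24516352  0.29950081] [-0.018 -0.013  0.007  0.002 -0.002  0.   ]
```

View pics/w1.png

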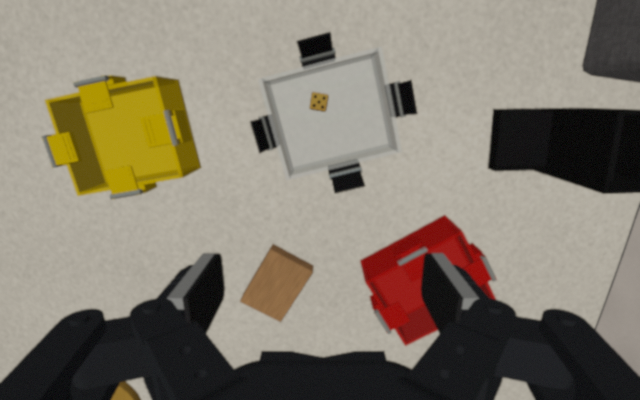

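Wrist view: the clear box's rim has corners near (265,80), (378,51), (397,150) and (290,176). Its four black clips are all open, and the die is at (319,101).

Run:
```python
from h import *
p,d,c=load('wrist')
b=cv2.cvtColor(p,cv2.COLOR_RGB2BGR)
cv2.imwrite('pics/w1c.png',cv2.resize(b[25:200,240:425],None,fx=4.3,fy=3.4,interpolation=cv2.INTER_CUBIC)[:600,:800])
# initial guess center & yaw, project rim for check
def boxpts(cx,cy,yaw,pts):
    a=np.radians(yaw);Rz=np.array([[np.cos(a),-np.sin(a),0],[np.sin(a),np.cos(a),0],[0,0,1]])
    return np.array(pts)@Rz.T+[cx,cy,0]
q=onz(c,[(265,80),(378,51),(397,150),(290,176)],0.06);print(q,q.mean(0),np.linalg.norm(np.roll(q,-1,0)-q,axis=1))
# clips
roi=np.zeros(d.shape,np.uint8);roi[25:200,245:420]=1
m=((p.max(2)<70)&(roi>0)).astype(np.uint8)
for k in cv2.findContours(m,0,1)[0]:
    if cv2.contourArea(k)<30: continue
    (u,v),s,an=cv2.minAreaRect(k);bx=cv2.boxPoints(((u,v),s,an)); print('clip',u,v,s,an); 
    dd=d[m>0]
    print(bx.round(1).tolist())
    mm=np.zeros_like(m);cv2.drawContours(mm,[k],-1,1,-1)
    ys,xs=np.nonzero(cv2.erode(mm,np.ones((3,3))));P=bydepth(c,d,np.stack([xs,ys],1));print('z range',np.percentile(P[:,2],[5,50,95]).round(4), P[P[:,2]>np.percentile(P[:,2],80)].mean(0).round(4),P[P[:,2]<np.percentile(P[:,2],20)].mean(0).round(4))
```

```text
[[ 0.44231846 -0.15635685  0.06      ]
 [ 0.55436599 -0.11858016  0.06      ]
 [ 0.58743237 -0.21598437  0.06      ]
 [ 0.47417146 -0.25462768  0.06      ]] [ 0.51457207 -0.18638726  0.06      ] [0.11824436 0.10286382 0.11967179 0.10330426]
clip 347.4411926269531 181.26473999023438 (15.279744148254395, 29.346811294555664) 75.96376037597656
[[331.3999938964844, 177.39999389648438], [359.79998779296875, 170.3000030517578], [363.5, 185.10000610351562], [335.1000061035156, 192.1999969482422]]
z range [0.0765 0.0864 0.096 ] [ 0.5357 -0.25    0.104 ] [ 0.5344 -0.2459  0.0775]
clip 343.6470642089844 168.0882568359375 (2.9104275703430176, 29.83188247680664) 75.96376037597656
[[328.79998779296875, 170.3000030517578], [357.79998779296875, 163.10000610351562], [358.5, 165.89999389648438], [329.5, 173.10000610351562]]
z range [0.0576 0.059  0.0601] [ 0.5334 -0.2402  0.0601] [ 0.532  -0.2411  0.0577]
clip 260.3071594238281 134.910400390625 (31.279998779296875, 11.039999008178711) 73.73979187011719
[[250.60000610351562, 121.4000015258789], [261.20001220703125, 118.4000015258789], [270.0, 148.39999
[... 1066 characters left out ...]
.5808 -0.1627  0.0802]
clip 317.97412109375 59.40155029296875 (4.224588871002197, 32.72783660888672) 75.25643920898438
[[301.6000061035156, 61.5], [333.29998779296875, 53.20000076293945], [334.29998779296875, 57.29999923706055], [302.70001220703125, 65.5999984741211]]
z range [0.0576 0.0586 0.0599] [ 0.4946 -0.1323  0.0597] [ 0.4937 -0.132   0.0576]
clip 315.233154296875 45.386016845703125 (17.967226028442383, 32.422447204589844) 75.25643920898438
[[297.29998779296875, 40.79999923706055], [328.6000061035156, 32.599998474121094], [333.20001220703125, 49.900001525878906], [301.79998779296875, 58.20000076293945]]
z range [0.0742 0.0859 0.0951] [ 0.4906 -0.1199  0.0977] [ 0.4926 -0.1268  0.0752]
```

View pics/w1c.png

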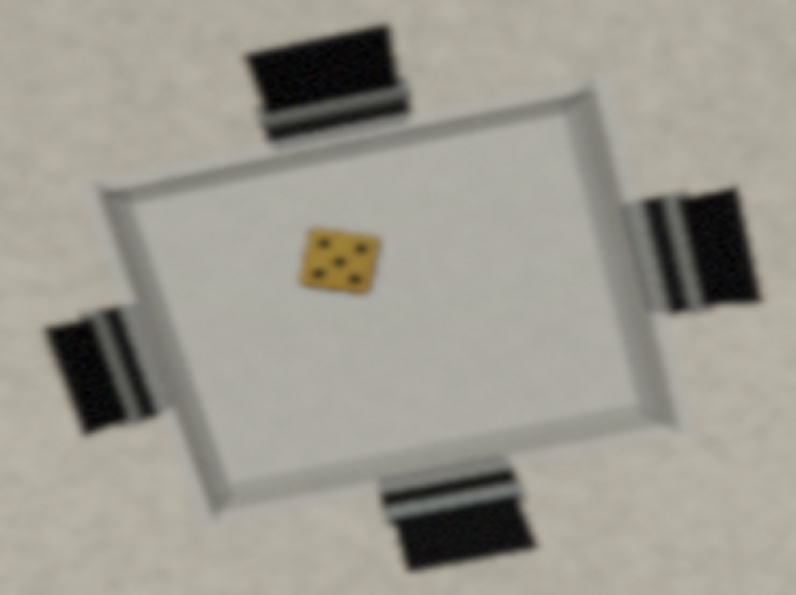

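>>> {"api": "jog_arm", "payload": {"rows": [0,0.37,0.045,0.05,0,0,0,0,0.37,0.045,0.05,0,0,0,0,0.37,0.045,0.05,0,0,0,0,0.37,0.045,0.05,0,0,0,0,0.37,0.045,0.05,0,0,0,0,0.37,0.045,0.05,0,0,0,0,0.37,0.045,0.05,0,0,0,0,0.37,0.045,0.05,0,0,0,0,0.37,0.045,0.05,0,0,0,0,0.37,0.045,0.05,0,0,0]}}

```text
time: 2.6
tool_pos: [0.5233, 0.1263, 0.2505]
eef_rot: [-2.124, -2.313, -0.0]
wrist_force: [-0.3, -0.3, -0.4]
opening: 0.0851
```

Run:
```python
from h import *
s=r.sense();print(s['time'],s['tool_pos'])
p,d,c=snap('wrist','w2')
b=cv2.cvtColor(p,cv2.COLOR_RGB2BGR)
hsv=cv2.cvtColor(p,cv2.COLOR_RGB2HSV)
m=((hsv[...,1]>90)&(hsv[...,0]<25)&(p[...,0]<150)).astype(np.uint8)
cn=max(cv2.findContours(m,0,1)[0],key=cv2.contourArea)
rc=cv2.minAreaRect(cn); ap=cv2.approxPolyDP(cn,8,True)[:,0]; print(ap.tolist())
if len(ap)==4:
    # refine: fit lines on contour
    C=cn[:,0].astype(float);L=[]
    for i in range(4):
        a,e=ap[i].astype(float),ap[(i+1)%4].astype(float);t=((C-a)@(e-a))/((e-a)@(e-a));n=np.abs(np.cross(e-a,C-a))/np.linalg.norm(e-a)
        pts=C[(t>.1)&(t<.9)&(n<5)]; W=onz(c,pts,0.01)[:,:2]
        vx,vy,x0,y0=cv2.fitLine(W.astype(np.float32),cv2.DIST_HUBER,0,1e-4,1e-4).ravel();L.append((vx,vy,x0,y0))
    X=[]
    for i in range(4):
        a=L[i];e=L[(i+1)%4];t=np.linalg.solve(np.array([[a[0],-e[0]],[a[1],-e[1]]]),np.array([e[2]-a[2],e[3]-a[3]]));X.append([a[2]+t[0]*a[0],a[3]+t[0]*a[1]])
    X=np.array(X);print(X.round(4),X.mean(0),np.linalg.norm(np.roll(X,-1,0)-X,axis=1),[np.degrees(np.arctan2(l[1],l[0])) for l in L])
```

```text
2.6 [0.52328709 0.12631648 0.25049418]
[[268, 59], [273, 161], [386, 160], [391, 58]]
[[0.4662 0.1323]
 [0.5905 0.1429]
 [0.5815 0.2469]
 [0.4577 0.2363]] [0.5239544  0.18959863] [0.12483054 0.10432679 0.12428743 0.10429632] [np.float32(-85.32595), np.float32(4.87425), np.float32(-85.02762), np.float32(4.888522)]<stdin>:13: DeprecationWarning: Arrays of 2-dimensional vectors are deprecated. Use arrays of 3-dimensional vectors instead. (deprecated in NumPy 2.0)
```

View pics/w2.png

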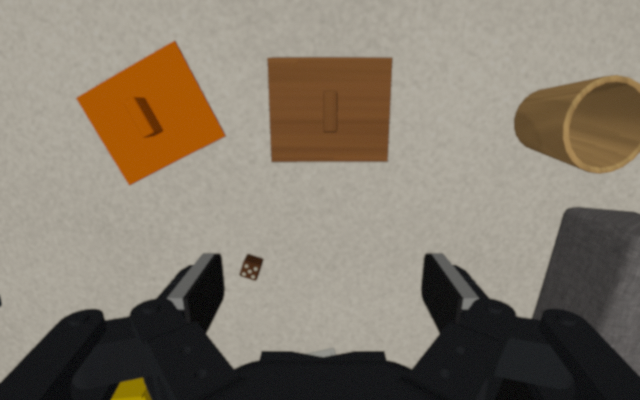

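The brown plate at (268–391, 58–161) with a 14×40 bar measures about 125×104 mm at z=10 mm. That fits the lid, and the orange one at left is the decoy. Descending onto the handle.

>>> {"api": "jog_arm", "payload": {"rows": [0,0.063,0.006,0.05,0,0,0,0,0.063,0.006,0.1,0,0,0,0,0.063,0.006,0.15,0,0,0,0,0.063,0.006,0.19,0,0,0,0,0.063,0.006,0.217,0,0,0,0,0.063,0.006,0.217,0,0,0,0,0.063,0.006,0.217,0,0,0], "newtons": 40}}

```text
time: 3.35
tool_pos: [0.5247, 0.1877, 0.0342]
eef_rot: [-2.128, -2.309, 0.0]
wrist_force: [0.2, -0.2, -0.1]
opening: 0.0852
```

>>> {"api": "jog_arm", "payload": {"rows": [1,0,0,0,0,0,0,1,0,0,0,0,0,0,1,0,0,0,0,0,0,1,0,0,0,0,0,0,1,0,0,0,0,0,0,1,0,0,0,0,0,0,1,0,0,0,0,0,0,1,0,0,0,0,0,0], "newtons": 40}}

```text
time: 4.15
tool_pos: [0.5252, 0.1879, 0.035]
eef_rot: [-2.128, -2.31, -0.001]
wrist_force: [-1.2, -0.1, 5.7]
opening: 0.0128
```

>>> {"api": "jog_arm", "payload": {"rows": [1,0,0,-0.02,0,0,0,1,0,0,-0.06,0,0,0,1,0,0,-0.1,0,0,0,1,0,0,-0.15,0,0,0,1,0,0,-0.18,0,0,0,1,0,0,-0.18,0,0,0,1,0,0,-0.18,0,0,0]}}

```text
time: 4.85
tool_pos: [0.5249, 0.1878, 0.2149]
eef_rot: [-2.128, -2.311, -0.001]
wrist_force: [-1.3, -0.1, -1.5]
opening: 0.0134
```

Run:
```python
from h import *
s=r.sense();print(s['time'],s['tool_pos'],s['wrist_force'],s['torque'],s['opening'])
snap('wrist','w3');snap('side','s3')
yaw=19.65;a=np.radians(yaw)
print(rel([.5136,-.1865,.215],down(yaw),s))
```

```text
4.85 [0.52493678 0.18779633 0.2149448 ] [-1.27616915 -0.14642397 -1.54574785] [ 0.00870372 -0.00446195 -0.03247252] 0.013362571979703499
(array([-0.3721, -0.042 , -0.0004]), array([  0.03,  -0.05, -14.94]))
```

View pics/w3.png

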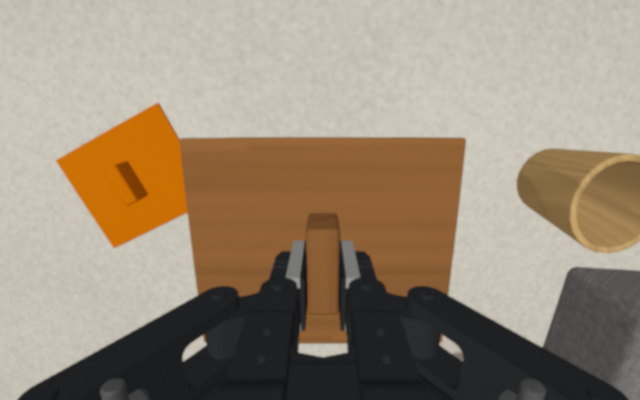

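View pics/s3.png

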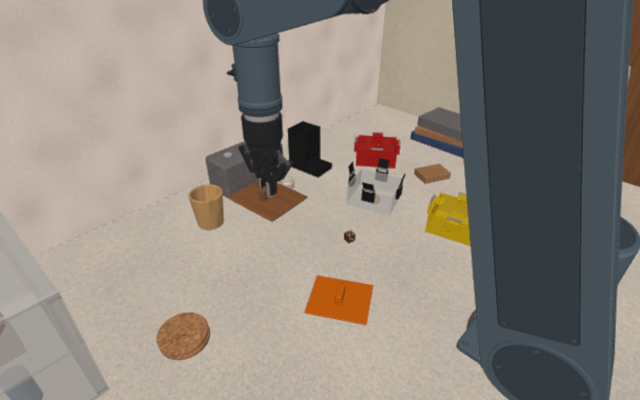

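Run:
```python
from h import *
p,d,c=load('wrist');s=r.sense();T=R.from_rotvec(s['eef_rot']).as_matrix()
b=cv2.cvtColor(p,cv2.COLOR_RGB2BGR)
hsv=cv2.cvtColor(p,cv2.COLOR_RGB2HSV)
# sub-pixel far edge: for columns find row of saturation transition
S=hsv[...,1].astype(float)
rows=[]
for u in list(range(200,300,5))+list(range(345,455,5)):
    g=S[120:160,u];k=np.argmax(np.diff(cv2.GaussianBlur(g.reshape(-1,1),(1,5),1).ravel()));rows.append((u,120+k+.5))
L=[];Rr=[]
for v in range(150,235,5):
    g=cv2.GaussianBlur(S[v,:].reshape(1,-1),(5,1),1).ravel()
    Rr.append((440+np.argmin(np.diff(g[440:490]))+.5,v))
    if v>215: L.append((170+np.argmax(np.diff(g[170:215]))+.5,v))
for z in (s['tool_pos'][2]-.025,):
  for nm,q in (('far',rows),('R',Rr),('L',L)):
    e=(onz(c,q,z)-s['tool_pos'])@T
    print(nm,e[:3].round(4).tolist(),np.median(e,0).round(4),np.polyfit(e[:,1],e[:,0],1) if nm=='far' else np.polyfit(e[:,0],e[:,1],1))
print(onz(c,[(181,138),(465,138)],s['tool_pos'][2]-.025)@T-s['tool_pos']@T)
```

```text
far [[0.0562, -0.0546, 0.0252], [0.0562, -0.0524, 0.0252], [0.0562, -0.0502, 0.0252]] [0.0565 0.0103 0.025 ] [0.00296934 0.05652088]
R [[0.0513, 0.062, 0.0248], [0.0491, 0.0623, 0.0248], [0.0468, 0.0621, 0.0248]] [0.0329 0.0622 0.0248] [-0.00369048  0.06228534]
L [[0.0182, -0.0639, 0.0252], [0.0157, -0.0637, 0.0252], [0.0131, -0.064, 0.0252]] [ 0.0157 -0.0639  0.0252] [ 0.01743029 -0.06411337]
[[ 0.05649454 -0.06313751  0.02526705]
 [ 0.056591    0.06212882  0.0248109 ]]
```

>>> {"api": "jog_arm", "payload": {"rows": [1,-0.05,-0.005,0,0,0,-2,1,-0.1,-0.01,0,0,0,-5,1,-0.374,-0.04,0,0,0,-14.9,1,-0.374,-0.04,0,0,0,-14.9,1,-0.374,-0.04,0,0,0,-14.9,1,-0.374,-0.04,0,0,0,-14.9,1,-0.374,-0.04,0,0,0,-14.9,1,-0.374,-0.04,0,0,0,-14.9,1,-0.374,-0.04,0,0,0,-14.9,1,-0.374,-0.04,0,0,0,-14.9,1,-0.374,-0.04,0,0,0,-14.9]}}

```text
time: 6.05
tool_pos: [0.5141, -0.1871, 0.2115]
eef_rot: [-1.806, -2.563, 0.002]
wrist_force: [-0.6, -0.1, -0.9]
opening: 0.0132
```

Run:
```python
from h import *
s=r.sense();print(s['time'],s['tool_pos'],s['wrist_force'],s['opening'])
print(rel([.5152,-.18795,.125],down(19.65),s))
snap('wrist','w4')
```

```text
6.05 [ 0.51411089 -0.18705703  0.21153631] [-0.57835681 -0.11181194 -0.85876239] 0.013154452325685493
(array([-0.0016,  0.0012,  0.0865]), array([-0.28, -0.25, -0.01]))
```

View pics/w4.png

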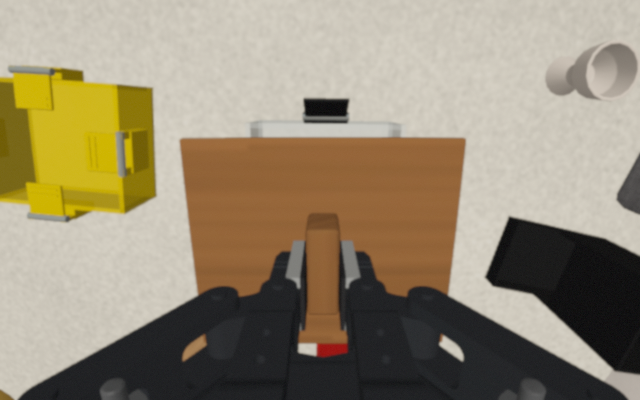

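Run:
```python
from h import *
p,d,c=load('wrist');s=r.sense();T=R.from_rotvec(s['eef_rot']).as_matrix()
b=cv2.cvtColor(p,cv2.COLOR_RGB2BGR)
cv2.imwrite('pics/w4c.png',cv2.resize(b[85:150,235:415],None,fx=4.4,fy=6,interpolation=cv2.INTER_CUBIC))
for z,q in ((.06,[(250,122),(401,122),(250,136),(401,136)]),(.0586,[(304,121.5),(348,121.5)])):
    print(((onz(c,q,z)-s['tool_pos'])@T).round(4))
```

```text
[[ 0.0568 -0.059   0.1524]
 [ 0.0569  0.0621  0.1519]
 [ 0.0456 -0.0596  0.1524]
 [ 0.0458  0.0627  0.1519]]
[[ 0.057  -0.0157  0.1536]
 [ 0.057   0.0197  0.1535]]
```

View pics/w4c.png

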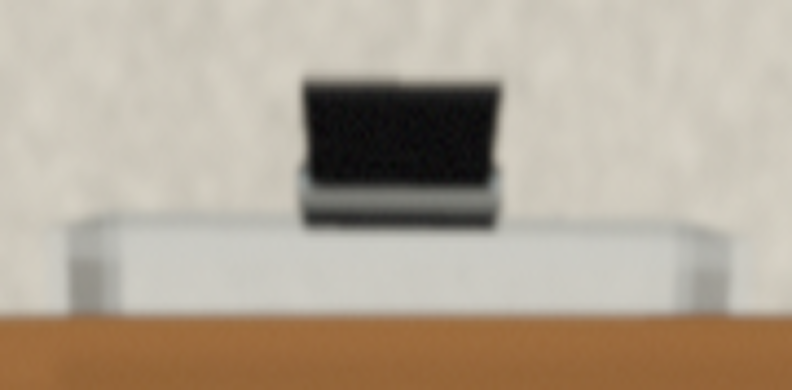

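Run:
```python
from h import *
p,d,c=load('wrist')
D=down(19.65)
def f(q,z,c=c): return onz(c,q,z)
B=f([(325.8,122)],.0595)[0]; print('left bracket inner',B)
print('box centre from it (55mm/ inner edge)', B-D[:,0]*.055)
# reload w1 estimate in same frame
print((np.array([.5136,-.1865,0])-B)@D)
s=r.sense();print(s['tool_pos'])
```

```text
left bracket inner [ 0.49621539 -0.13263884  0.0595    ]
box centre from it (55mm/ inner edge) [ 0.51471044 -0.18443588  0.0595    ]
[-0.0565705  -0.00173988  0.0595    ]
[ 0.51435841 -0.18685711  0.21197393]
```

>>> {"api": "jog_arm", "payload": {"rows": [1,-0.0005,0.001,0.03,0,0,0,1,-0.0005,0.001,0.06,0,0,0,1,-0.0005,0.001,0.09,0,0,0,1,-0.0005,0.001,0.105,0,0,0,1,-0.0005,0.001,0.105,0,0,0,1,-0.0005,0.001,0.105,0,0,0]}}

```text
time: 6.7
tool_pos: [0.5152, -0.1858, 0.1073]
eef_rot: [-1.804, -2.565, 0.002]
wrist_force: [0.6, -0.2, -1.2]
opening: 0.0128
```

Run:
```python
from h import *
s=r.sense();print(s['time'],s['tool_pos'],s['wrist_force'],s['opening'])
print(rel([.5154,-.1870,.0],down(19.65),s))
snap('wrist','w5');snap('side','s5')
b=cv2.imread('pics/s5.png');cv2.imwrite('pics/s5c.png',cv2.resize(b[120:230,310:450],None,fx=5,fy=5,interpolation=cv2.INTER_CUBIC))
```

```text
6.7 [ 0.51523635 -0.18582734  0.10729298] [ 0.6076154  -0.23278795 -1.2145276 ] 0.012803414204495545
(array([-0.0016,  0.0002,  0.1073]), array([-0.25, -0.21,  0.12]))
```

View pics/w5.png

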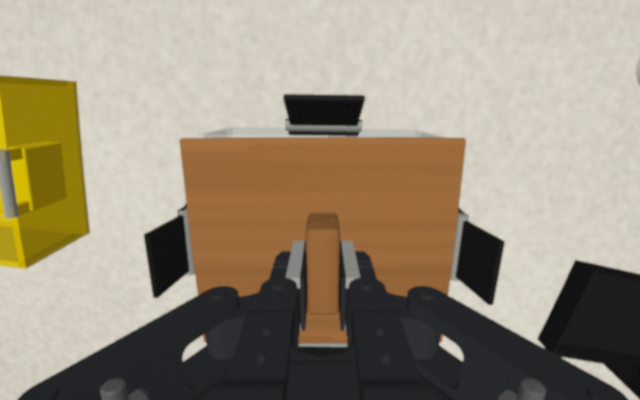

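View pics/s5c.png

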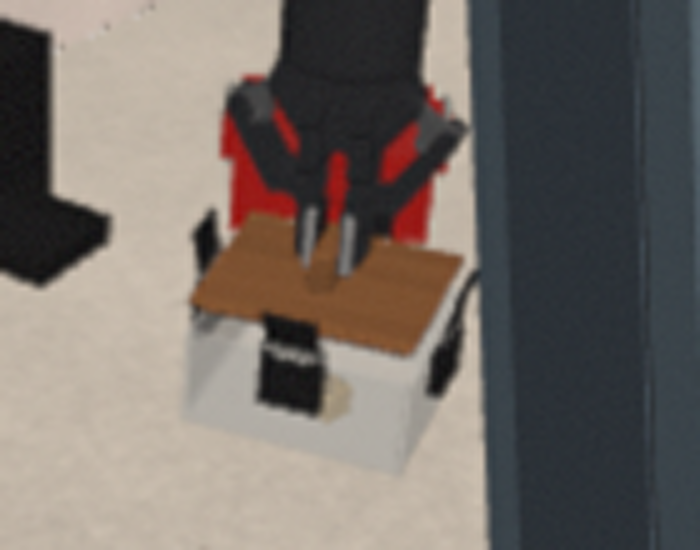

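Run:
```python
from h import *
p,d,c=load('wrist');s=r.sense();D=down(19.65)
b=cv2.imread('pics/w5.png')
cv2.imwrite('pics/w5c.png',cv2.resize(b[85:150,170:480],None,fx=2.5,fy=6,interpolation=cv2.INTER_CUBIC))
print('bracket',((onz(c,[(323,133.5)],.0595)-s['tool_pos'])@D).round(4),'lid edge',((onz(c,[(323,138.5)],s['tool_pos'][2]-.025)-s['tool_pos'])@D).round(4))
```

```text
bracket [[ 0.0569 -0.0007  0.0488]] lid edge [[ 0.0568 -0.0007  0.025 ]]
```

View pics/w5c.png

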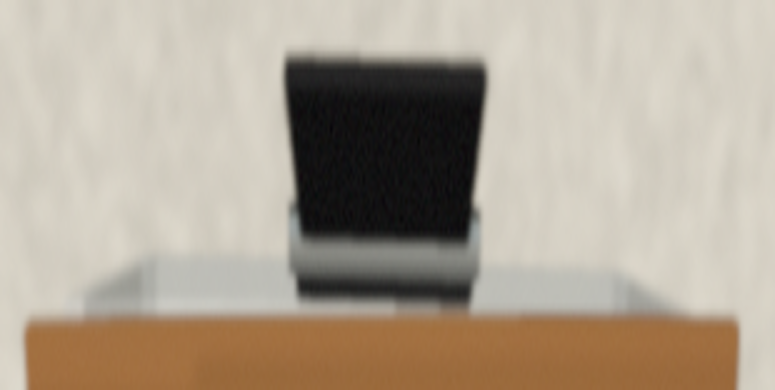

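>>> {"api": "jog_arm", "payload": {"rows": [1,-0.0018,0.0002,0,-0.2,-0.2,0,1,-0.0018,0.0002,0.003,-0.2,-0.2,0,1,-0.0018,0.0002,0.006,-0.2,-0.2,0,1,-0.0018,0.0002,0.009,-0.2,-0.2,0,1,-0.0018,0.0002,0.011,-0.2,-0.2,0,1,-0.0018,0.0002,0.013,-0.2,-0.2,0,1,-0.0018,0.0002,0.013,-0.2,-0.2,0]}}

```text
time: 7.5
tool_pos: [0.5164, -0.1882, 0.0949]
eef_rot: [1.807, 2.568, -0.001]
wrist_force: [-0.4, 0.2, -1.8]
opening: 0.0129
```

>>> {"api": "jog_arm", "payload": {"rows": [1,0,0,0.0015,0,0,0,1,0,0,0.003,0,0,0,1,0,0,0.0035,0,0,0,1,0,0,0.0035,0,0,0]}}

```text
time: 7.9
tool_pos: [0.5163, -0.1882, 0.0912]
eef_rot: [1.807, 2.569, -0.001]
wrist_force: [0.5, -0.1, -0.8]
opening: 0.013
```

>>> {"api": "jog_arm", "payload": {"rows": [1,0,0,0.001,0,0,0,1,0,0,0.002,0,0,0,1,0,0,0.002,0,0,0]}}

```text
time: 8.2
tool_pos: [0.5164, -0.1882, 0.0892]
eef_rot: [1.807, 2.569, -0.001]
wrist_force: [0.0, -0.4, -1.2]
opening: 0.0129
```

>>> {"api": "jog_arm", "payload": {"rows": [1,0,0,0.0008,0,0,0,1,0,0,0.0015,0,0,0,1,0,0,0.0015,0,0,0]}}

```text
time: 8.5
tool_pos: [0.5164, -0.1882, 0.089]
eef_rot: [1.807, 2.568, -0.001]
wrist_force: [-3.2, 1.5, 9.3]
opening: 0.0129
```

>>> {"api": "jog_arm", "payload": {"rows": [1,0,0,-0.001,0,0,0,0.6,0,0,-0.001,0,0,0,0.6,0,0,-0.001,0,0,0,0.6,0,0,-0.001,0,0,0,0.6,0,0,-0.02,0,0,0,0.6,0,0,-0.06,0,0,0,0.6,0,0,-0.11,0,0,0,0.6,0,0,-0.13,0,0,0,0.6,0,0,-0.13,0,0,0]}}

```text
time: 9.4
tool_pos: [0.5182, -0.1891, 0.223]
eef_rot: [1.802, 2.562, -0.0]
wrist_force: [0.7, -0.0, 0.4]
opening: 0.0339
```

Run:
```python
from h import *
s=r.sense();print(s['time'],s['tool_pos'],s['wrist_force'],s['opening'])
snap('wrist','w6');snap('side','s6')
b=cv2.imread('pics/s6.png');cv2.imwrite('pics/s6c.png',cv2.resize(b[120:230,310:450],None,fx=5,fy=5,interpolation=cv2.INTER_CUBIC))
```

```text
9.4 [ 0.51822375 -0.18913351  0.22298789] [ 0.74854834 -0.01673879  0.41154424] 0.033861420402500945
```

View pics/w6.png

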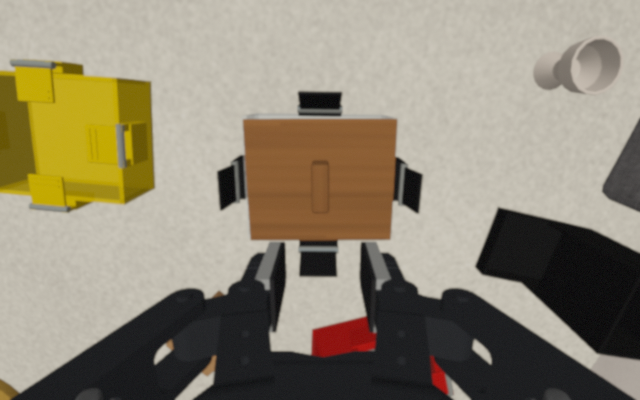

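View pics/s6c.png

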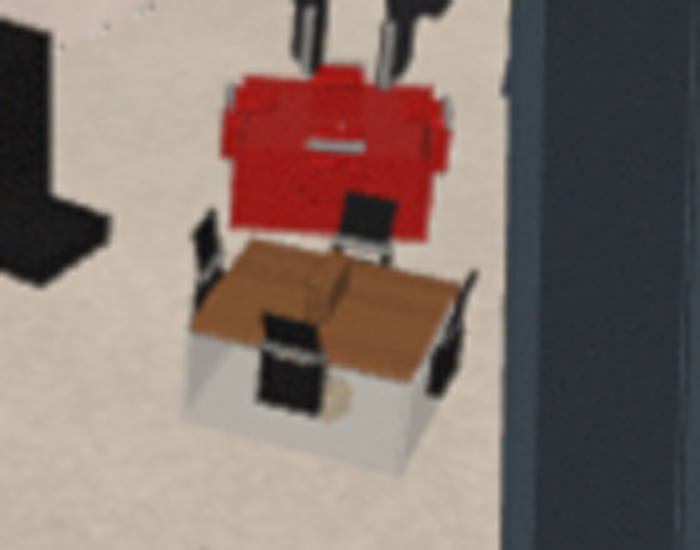

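Run:
```python
from h import *
p,d,c=load('wrist');s=r.sense();D=down(19.65)
vs,us=np.mgrid[126:232,252:390];k=~((us>305)&(us<335)&(vs>150)&(vs<222));us,vs=us[k],vs[k]
P=bydepth(c,d,np.stack([us,vs],1));A=np.c_[P[:,:2]-P[:,:2].mean(0),np.ones(len(P))]
f,*_=np.linalg.lstsq(A,P[:,2],rcond=None);print('plane',f,'std',(P[:,2]-A@f).std())
C=np.array([.5155,-.1870,0])
# lid corners
q=[(244,119),(397,118.5),(392,240),(249,240)]
W=onz(c,q,.064);print(W.mean(0),np.linalg.norm(np.roll(W,-1,0)-W,axis=1));print(((W-s['tool_pos'])@D).round(4))
m=((p.max(2)<70)).astype(np.uint8);m[245:]=m[:88]=0
m2=((p.max(2)<70)).astype(np.uint8);
for nm,(u0,u1,v0,v1) in dict(near=(215,243,150,215),far=(397,425,150,215),left=(295,345,90,112),right=(298,340,250,278)).items():
    mm=np.zeros_like(m2);mm[v0:v1,u0:u1]=m2[v0:v1,u0:u1];mm=cv2.erode(mm,np.ones((3,3)))
    ys,xs=np.nonzero(mm);P=bydepth(c,d,np.stack([xs,ys],1));L=(P-W.mean(0))@down(19.65)  # L: x=box y, y = box x
    out=L[:,1] if nm in('near','far') else L[:,0]
    z=P[:,2];w=L[:,0] if nm in('near','far') else L[:,1]
    pf=np.polyfit(z,out,1);print(nm,'z',np.percentile(z,[2,98]).round(4),'out@.07,.1',np.polyval(pf,[.07,.1]).round(4),'angle',np.pi/2+abs(np.arctan(pf[0])),'lat mid',(w.min()+w.max())/2)
```

```text
plane [-0.03270454  0.08268743  0.06177242] std 0.017415989087931804
[ 0.51325095 -0.18402819  0.064     ] [0.12420367 0.1064121  0.12841934 0.10598417]
[[ 0.0574 -0.0635  0.1547]
 [ 0.058   0.0607  0.1547]
 [-0.0484  0.0628  0.1547]
 [-0.0486 -0.0656  0.1547]]
near z [0.0556 0.0953] out@.07,.1 [-0.0753 -0.0703] angle 1.735778486099368 lat mid 0.025894134744434867
far z [0.0557 0.0966] out@.07,.1 [0.0746 0.0687] angle 1.7632582043492122 lat mid 0.02575809099812613
left z [0.0723 0.0934] out@.07,.1 [0.0656 0.0688] angle 1.6781330207815601 lat mid -0.0007941980198210158
right z [0.0715 0.0935] out@.07,.1 [-0.071  -0.0607] angle 1.899839798510334 lat mid -0.002279162992101888
```

```bash
cat >> h.py <<'E'
C=np.array([.5157,-.1861,0.]); YAW=19.65
_a=np.radians(YAW);EX=np.array([np.cos(_a),np.sin(_a),0]);EY=np.array([-np.sin(_a),np.cos(_a),0])
SIDE=dict(left=(EY,.061,YAW),right=(-EY,.061,YAW),near=(-EX,.071,YAW-90),far=(EX,.071,YAW-90))
def st(side,s=None):
    """current (u_c, lateral, w) rel nominal hinge, mm; tool tips"""
    s=s or r.sense();n,h,y=SIDE[side];p=s['tool_pos']-C
    l=np.cross([0,0,1],n)
    return np.round([(h-p@n)*1e3,p@l*1e3,(s['tool_pos'][2]-.019-.069)*1e3],2)
def go(side,u,w):
    n,h,y=SIDE[side];s=r.sense();print(side,'t',s['time'],'now u,lat,w',st(side,s),'F',s['wrist_force'].round(1),'rel',*rel(C+n*(h-u/1e3)+np.array([0,0,.069+.019+w/1e3]),down(y),s))
E
python3 - <<'E'
from h import *
go('left',-27,20)
p,d,c=load('wrist')
for n,(u,v) in dict(a=(270,130),b=(370,130),c=(370,225),d=(270,225)).items():
    q=d[v-6:v+7,u-12:u+13];vs,us=np.mgrid[v-6:v+7,u-12:u+13]
    print(n,np.median(bydepth(c,d,np.stack([us.ravel(),vs.ravel()],1))[:,2]))
E
```

```text
left t 9.5 now u,lat,w [ 62.85   0.22 130.72] F [-0.8  0.  -0.7] rel [0.09   0.0003 0.1106] [0.01 0.09 0.09]
a 0.06091854179591544
b 0.06059294051764358
c 0.06048325512199826
d 0.06078190570967357
```

>>> {"api": "jog_arm", "payload": {"rows": [1,0.045,0,0,0,0,0,1,0.09,0,0.01,0,0,0,1,0.09,0,0.05,0,0,0,1,0.09,0,0.09,0,0,0,1,0.09,0,0.11,0,0,0,1,0.09,0,0.11,0,0,0]}}

```text
time: 10.1
tool_pos: [0.4821, -0.1016, 0.1039]
eef_rot: [-1.802, -2.562, 0.004]
wrist_force: [0.6, -0.4, -0.3]
opening: 0.0001
```

Run:
```python
from h import *
go('left',-27,20); print(r.sense()['opening'])
snap('side','s7');snap('wrist','w7')
b=cv2.imread('pics/s7.png');cv2.imwrite('pics/s7c.png',cv2.resize(b[120:230,310:450],None,fx=5,fy=5,interpolation=cv2.INTER_CUBIC))
```

```text
left t 10.1 now u,lat,w [-29.92   3.24  15.87] F [ 0.6 -0.4 -0.3] rel [-0.0029  0.0032 -0.0042] [-0.42 -0.34  0.1 ]
7.0039492461173e-05
```

View pics/s7c.png

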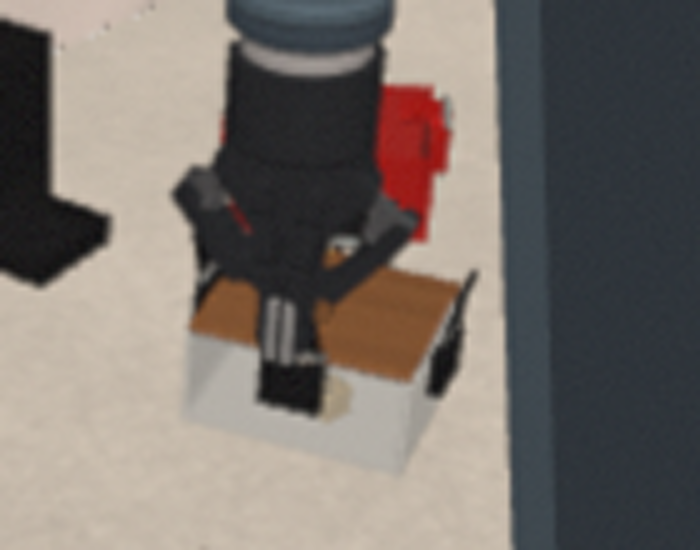

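View pics/w7.png

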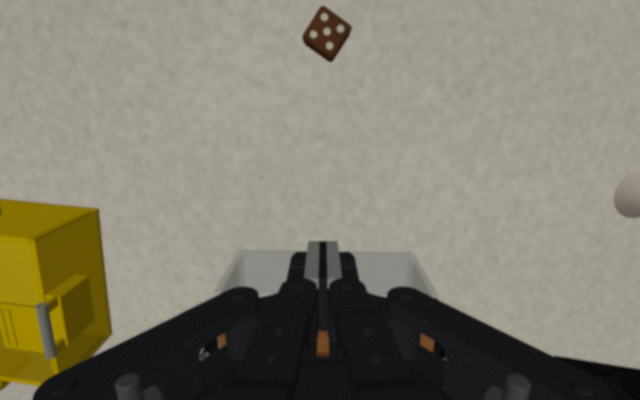

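>>> {"api": "jog_arm", "payload": {"rows": [1,-0.003,0.003,-0.004,-0.4,-0.3,0,1,-0.011,0.003,-0.004,-0.4,-0.3,0,1,-0.019,0.003,-0.004,-0.4,-0.3,0,1,-0.027,0.003,-0.004,-0.4,-0.3,0,1,-0.035,0.003,-0.004,-0.4,-0.3,0,1,-0.042,0.003,-0.002,-0.4,-0.3,0,1,-0.048,0.003,0.001,-0.4,-0.3,0,1,-0.053,0.003,0.004,-0.4,-0.3,0,1,-0.053,0.003,0.004,-0.4,-0.3,0,1,-0.053,0.003,0.004,-0.4,-0.3,0]}}

```text
time: 11.2
tool_pos: [0.5055, -0.152, 0.1031]
eef_rot: [1.805, 2.564, 0.002]
wrist_force: [-0.5, -0.0, -0.4]
opening: 0.0
```

Run:
```python
from h import *
go('left',23,8)
snap('side','s8')
b=cv2.imread('pics/s8.png');cv2.imwrite('pics/s8c.png',cv2.resize(b[120:230,310:450],None,fx=5,fy=5,interpolation=cv2.INTER_CUBIC))
```

```text
left t 11.2 now u,lat,w [25.42 -1.9  15.12] F [-0.5 -0.  -0.4] rel [ 0.0025 -0.0019  0.0071] [0.25 0.24 0.08]
```

View pics/s8c.png

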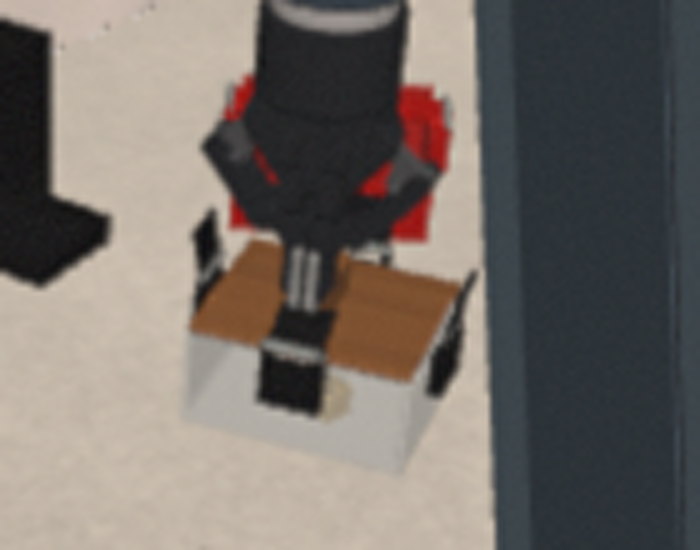

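>>> {"api": "jog_arm", "payload": {"rows": [1,0.002,-0.002,0.003,0.2,0.2,0,1,0.0025,-0.002,0.006,0.2,0.2,0,1,0.0025,-0.002,0.008,0.2,0.2,0,1,0.0025,-0.002,0.008,0.2,0.2,0,1,0.0025,-0.002,0.008,0.2,0.2,0]}}

```text
time: 11.75
tool_pos: [0.5025, -0.1498, 0.0949]
eef_rot: [1.808, 2.569, 0.001]
wrist_force: [0.0, 0.3, -0.2]
opening: -0.0001
```

Run:
```python
from h import *
go('left',23,5)
```

```text
left t 11.75 now u,lat,w [22.39  0.21  6.95] F [ 0.   0.3 -0.2] rel [-0.0006  0.0002  0.0019] [ 0.03 -0.01  0.09]
```

>>> {"api": "jog_arm", "payload": {"rows": [1,0,0,0.0007,0,0,0,1,0,0,0.0015,0,0,0,1,0,0,0.0015,0,0,0]}}

```text
time: 12.05
tool_pos: [0.5026, -0.1499, 0.0935]
eef_rot: [1.807, 2.569, 0.001]
wrist_force: [-0.3, -0.5, 0.6]
opening: 0.0002
```

>>> {"api": "jog_arm", "payload": {"rows": [1,0,0,0.0007,0,0,0,1,0,0,0.0015,0,0,0,1,0,0,0.0015,0,0,0]}}

```text
time: 12.35
tool_pos: [0.5027, -0.1501, 0.0921]
eef_rot: [1.807, 2.569, 0.0]
wrist_force: [-1.6, -1.8, 2.6]
opening: 0.0002
```

>>> {"api": "jog_arm", "payload": {"rows": [1,0,0,0.0007,0,0,0,1,0,0,0.0013,0,0,0,1,0,0,0.0013,0,0,0]}}

```text
time: 12.65
tool_pos: [0.5028, -0.1502, 0.0908]
eef_rot: [1.807, 2.568, 0.0]
wrist_force: [0.3, -1.7, 3.0]
opening: 0.0003
```

>>> {"api": "jog_arm", "payload": {"rows": [1,0,0,0.0007,0,0,0,1,0,0,0.0013,0,0,0,1,0,0,0.0013,0,0,0]}}

```text
time: 12.95
tool_pos: [0.5028, -0.1502, 0.0894]
eef_rot: [1.807, 2.568, 0.0]
wrist_force: [0.1, -1.0, 2.8]
opening: 0.0003
```

>>> {"api": "jog_arm", "payload": {"rows": [1,0,0,0.0007,0,0,0,1,0,0,0.0012,0,0,0,1,0,0,0.0012,0,0,0]}}

```text
time: 13.25
tool_pos: [0.5028, -0.1503, 0.0891]
eef_rot: [1.807, 2.568, 0.0]
wrist_force: [-2.6, 0.2, 11.3]
opening: -0.0
```

>>> {"api": "jog_arm", "payload": {"rows": [1,0,0,0.0007,0,0,0,1,0,0,0.0012,0,0,0,1,0,0,0.0012,0,0,0]}}

```text
time: 13.55
tool_pos: [0.5029, -0.1503, 0.0891]
eef_rot: [1.806, 2.568, 0.0]
wrist_force: [-4.4, -0.3, 13.3]
opening: -0.0001
```

>>> {"api": "jog_arm", "payload": {"rows": [1,0,0,0.0008,0,0,0,1,0,0,0.0016,0,0,0,1,0,0,0.0016,0,0,0]}}

```text
time: 13.85
tool_pos: [0.5029, -0.1503, 0.089]
eef_rot: [1.805, 2.568, 0.0]
wrist_force: [-4.9, 1.0, 16.4]
opening: 0.0001
```

>>> {"api": "jog_arm", "payload": {"rows": [1,0,0,-0.03,0,0,0,1,0,0,-0.065,0,0,0,1,-0.05,0,-0.065,0,0,0,1,-0.1,0,-0.065,0,0,0,1,-0.13,0,-0.055,0,0,0,1,-0.13,0,-0.018,0,0,0,1,-0.13,0,-0.018,0,0,0,1,-0.13,0,-0.018,0,0,0]}}

```text
time: 14.65
tool_pos: [0.5458, -0.2713, 0.1061]
eef_rot: [-1.806, -2.569, -0.001]
wrist_force: [0.3, -0.4, 0.0]
opening: 0.0
```

Run:
```python
from h import *
go('right',-27,20)
snap('side','s9')
b=cv2.imread('pics/s9.png');cv2.imwrite('pics/s9c.png',cv2.resize(b[120:230,310:450],None,fx=5,fy=5,interpolation=cv2.INTER_CUBIC))
```

```text
right t 14.65 now u,lat,w [-29.38  -0.33  18.12] F [ 0.3 -0.4  0. ] rel [ 0.0024  0.0003 -0.0019] [-0.03 -0.1   0.13]
```

View pics/s9c.png

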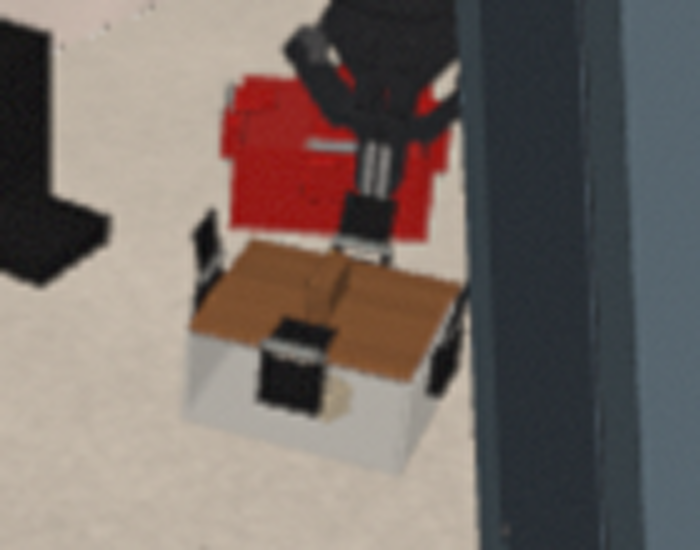

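>>> {"api": "jog_arm", "payload": {"rows": [1,0.003,0,-0.002,0,0,0,1,0.01,0,-0.002,0,0,0,1,0.018,0,-0.002,0,0,0,1,0.026,0,-0.002,0,0,0,1,0.034,0,-0.002,0,0,0,1,0.041,0,0,0,0,0,1,0.047,0,0.003,0,0,0,1,0.051,0,0.006,0,0,0,1,0.051,0,0.006,0,0,0,1,0.051,0,0.006,0,0,0]}}

```text
time: 15.7
tool_pos: [0.5292, -0.2235, 0.1011]
eef_rot: [1.806, 2.57, 0.001]
wrist_force: [0.5, -0.3, 0.1]
opening: -0.0002
```

Run:
```python
from h import *
go('right',22,8)
```

```text
right t 15.7 now u,lat,w [21.28  0.1  13.08] F [ 0.5 -0.3  0.1] rel [ 0.0007 -0.0001  0.0051] [0.03 0.   0.17]
```

>>> {"api": "jog_arm", "payload": {"rows": [1,0.001,0,0.0015,0,0,0,1,0.001,0,0.003,0,0,0,1,0.001,0,0.0045,0,0,0,1,0.001,0,0.0045,0,0,0]}}

```text
time: 16.1
tool_pos: [0.5287, -0.2224, 0.0963]
eef_rot: [-1.806, -2.57, -0.001]
wrist_force: [0.6, 0.5, 0.2]
opening: -0.0003
```

>>> {"api": "jog_arm", "payload": {"rows": [1,0,0,0.0007,0,0,0,1,0,0,0.0015,0,0,0,1,0,0,0.0015,0,0,0]}}

```text
time: 16.4
tool_pos: [0.5286, -0.2224, 0.0947]
eef_rot: [-1.806, -2.57, -0.001]
wrist_force: [-0.3, 1.6, 0.4]
opening: 0.0001
```

>>> {"api": "jog_arm", "payload": {"rows": [1,0,0,0.0007,0,0,0,1,0,0,0.0013,0,0,0,1,0,0,0.0013,0,0,0]}}

```text
time: 16.7
tool_pos: [0.5286, -0.2223, 0.0934]
eef_rot: [-1.806, -2.57, -0.001]
wrist_force: [-1.1, 0.6, 1.8]
opening: -0.0002
```

>>> {"api": "jog_arm", "payload": {"rows": [1,0,0,0.0007,0,0,0,1,0,0,0.0013,0,0,0,1,0,0,0.0013,0,0,0]}}

```text
time: 17.0
tool_pos: [0.5286, -0.2224, 0.092]
eef_rot: [-1.806, -2.57, -0.001]
wrist_force: [0.5, 0.3, 0.2]
opening: 0.0001
```

>>> {"api": "jog_arm", "payload": {"rows": [1,0,0,0.0007,0,0,0,1,0,0,0.0013,0,0,0,1,0,0,0.0013,0,0,0]}}

```text
time: 17.3
tool_pos: [0.5287, -0.2225, 0.0905]
eef_rot: [1.806, 2.57, 0.001]
wrist_force: [0.2, 0.9, 1.0]
opening: -0.0001
```

>>> {"api": "jog_arm", "payload": {"rows": [1,0,0,0.0007,0,0,0,1,0,0,0.0013,0,0,0,1,0,0,0.0013,0,0,0]}}

```text
time: 17.6
tool_pos: [0.5288, -0.2225, 0.0902]
eef_rot: [1.806, 2.57, 0.001]
wrist_force: [-2.6, 2.2, 10.8]
opening: -0.0004
```

Run:
```python
from h import *
go('right',22,0)
snap('side','s10');snap('wrist','w10')
b=cv2.imread('pics/s10.png');cv2.imwrite('pics/s10c.png',cv2.resize(b[120:230,310:450],None,fx=5,fy=5,interpolation=cv2.INTER_CUBIC))
```

```text
right t 17.6 now u,lat,w [22.32  0.08  2.23] F [-2.6  2.2 10.8] rel [-0.0003 -0.0001  0.0022] [0.04 0.01 0.17]
```

View pics/s10c.png

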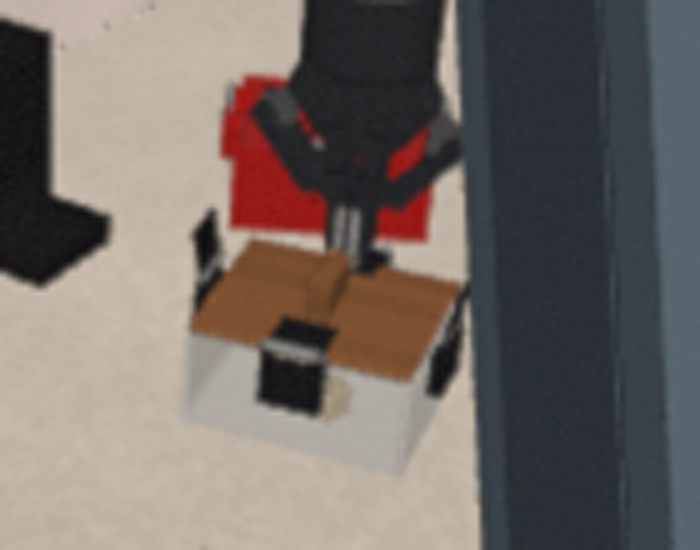

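>>> {"api": "jog_arm", "payload": {"rows": [1,0,0,0.0008,0,0,0,1,0,0,0.0016,0,0,0,1,0,0,0.0016,0,0,0]}}

```text
time: 18.0
tool_pos: [0.5288, -0.2225, 0.0901]
eef_rot: [1.805, 2.57, 0.001]
wrist_force: [-3.7, 3.3, 13.3]
opening: 0.0002
```

>>> {"api": "jog_arm", "payload": {"rows": [1,0,0,0.0008,0,0,0,1,0,0,0.0016,0,0,0,1,0,0,0.0016,0,0,0]}}

```text
time: 18.3
tool_pos: [0.5289, -0.2225, 0.0901]
eef_rot: [1.804, 2.569, 0.0]
wrist_force: [-4.9, 3.4, 13.9]
opening: -0.0003
```

>>> {"api": "jog_arm", "payload": {"rows": [1,0,0,-0.03,0,0,0,1,0,0,-0.07,0,0,0,1,-0.03,0,-0.11,0,0,0,1,-0.05,0,-0.11,0,0,0,1,-0.05,0,-0.11,0,0,0]}}

```text
time: 18.8
tool_pos: [0.5468, -0.2725, 0.2015]
eef_rot: [1.804, 2.564, -0.001]
wrist_force: [-1.0, 0.9, -0.6]
opening: 0.0
```

Run:
```python
from h import *
go('right',-27,20)
snap('side','s11');snap('wrist','w11')
b=cv2.imread('pics/s11.png');cv2.imwrite('pics/s11c.png',cv2.resize(b[120:230,310:450],None,fx=5,fy=5,interpolation=cv2.INTER_CUBIC))
```

```text
right t 18.8 now u,lat,w [-30.83   0.27 113.54] F [-1.   0.9 -0.6] rel [ 0.0044 -0.0006  0.0935] [0.18 0.34 0.09]
```

View pics/s11c.png

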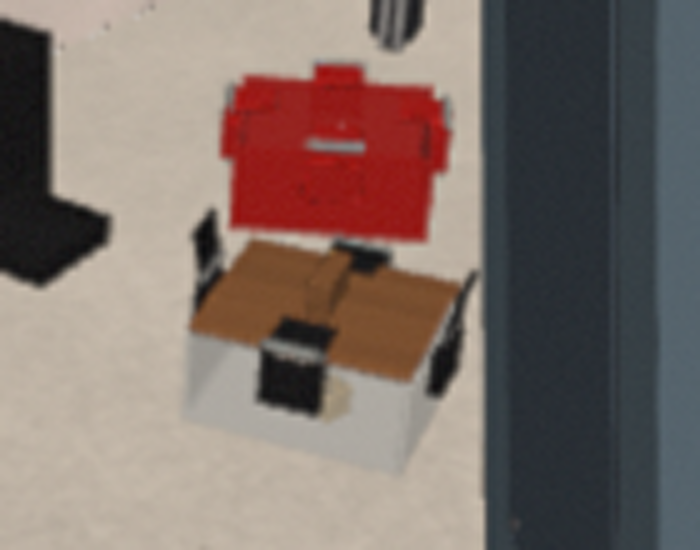

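View pics/w11.png

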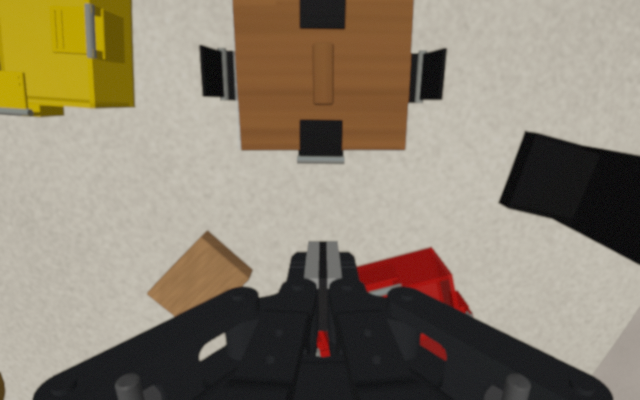

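```bash
cat >> h.py <<'E'
def fold(side,c,d,p,lo=.006,hi=.028,zc=.070,w=.012,bias=np.zeros(3)):
    """slope of depth along u on the folded clip, and on the lid beside it"""
    n,h,y=SIDE[side];l=np.cross([0,0,1],n)
    out=[]
    for a0,a1 in ((-w,w),(.022,.040),(-.040,-.022)):
        P=np.array([C+bias+n*(h-u)+l*a+np.array([0,0,zc if abs(a0)==w else .064]) for u in np.linspace(lo if abs(a0)==w else .012,hi if abs(a0)==w else .03,25) for a in np.linspace(a0,a1,25)])
        uv=proj(c,P).round().astype(int);k=(uv[:,0]>2)&(uv[:,0]<637)&(uv[:,1]>2)&(uv[:,1]<397);uv=np.unique(uv[k],axis=0)
        Q=bydepth(c,d,uv)-C; u=h-Q@n; z=Q[:,2]
        k=np.abs(z-np.median(z))<.012;f=np.polyfit(u[k],z[k],1);res=z[k]-np.polyval(f,u[k]);err=res.std()/np.sqrt(k.sum())/u[k].std()
        br=p[uv[:,1],uv[:,0]].max(1).mean()
        out.append((round(f[0],4),'+-',round(err,4),'z@.02',round(np.polyval(f,.02),4),'n',k.sum(),'bright',br.round()))
    for o in out: print(side,*o)
E
python3 - <<'E'
from h import *
p,d,c=load('wrist')
fold('right',c,d,p);fold('left',c,d,p)
b=cv2.imread('pics/w11.png');cv2.imwrite('pics/w11c.png',cv2.resize(b[0:180,190:460],None,fx=2.9,fy=3.3,interpolation=cv2.INTER_CUBIC))
E
```

```text
right 0.0142 +- 0.0041 z@.02 0.0699 n 623 bright 29.0
right -0.0001 +- 0.005 z@.02 0.0623 n 617 bright 131.0
right 0.002 +- 0.0052 z@.02 0.0624 n 613 bright 130.0
left -0.0858 +- 0.0145 z@.02 0.0685 n 473 bright 34.0
left -0.0002 +- 0.0055 z@.02 0.0625 n 624 bright 129.0
left -0.0052 +- 0.0056 z@.02 0.0623 n 620 bright 132.0
```

View pics/w11c.png

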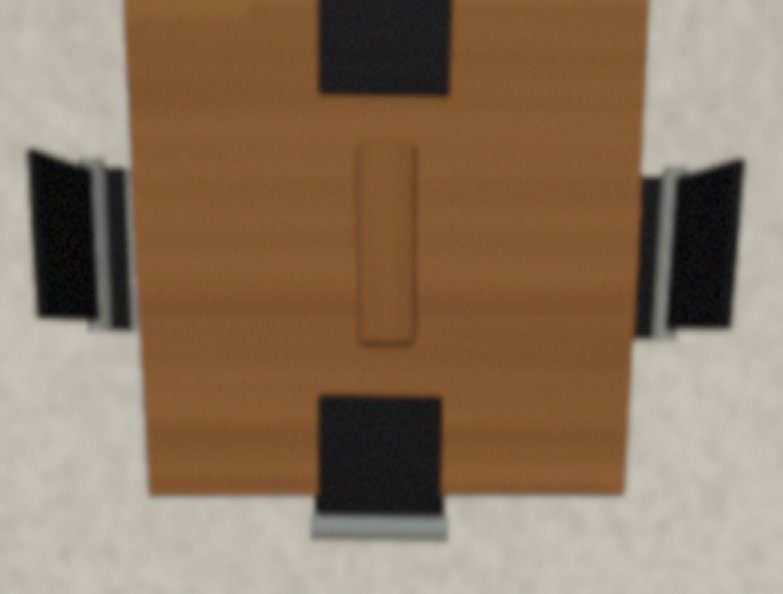

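Run:
```python
from h import *
p,d,c=load('wrist')
for b in (0,.001,.002): fold('left',c,d,p,hi=.022,lo=.005)if b==0 else None
fold('right',c,d,p,lo=.004,hi=.024)
```

```text
left 0.0292 +- 0.0119 z@.02 0.069 n 398 bright 30.0
left -0.0002 +- 0.0055 z@.02 0.0625 n 624 bright 129.0
left -0.0052 +- 0.0056 z@.02 0.0623 n 620 bright 132.0
right 0.0 +- 0.0047 z@.02 0.0698 n 621 bright 38.0
right -0.0001 +- 0.005 z@.02 0.0623 n 617 bright 131.0
right 0.002 +- 0.0052 z@.02 0.0624 n 613 bright 130.0
```

Run:
```python
from h import *
go('near',-30,80);go('near',-30,20)
```

```text
near t 18.9 now u,lat,w [ 70.6   88.13 111.11] F [-0.2  1.6 -0. ] rel [ 0.0884 -0.1004  0.0311] [-1.000e-02 -2.000e-02  9.014e+01]
near t 18.9 now u,lat,w [ 70.6   88.13 111.11] F [-0.2  1.6 -0. ] rel [ 0.0883 -0.1004  0.0911] [-1.000e-02 -2.000e-02  9.014e+01]
```

>>> {"api": "jog_arm", "payload": {"rows": [1,0.02,-0.03,0,0,0,8,1,0.04,-0.06,0,0,0,16,1,0.06,-0.09,0,0,0,24,1,0.088,-0.1,0,0,0,90.1,1,0.088,-0.1,0,0,0,90.1,1,0.088,-0.1,0,0,0,90.1,1,0.088,-0.1,0,0,0,90.1,1,0.088,-0.1,0,0,0,90.1,1,0.088,-0.1,0,0,0,90.1,1,0.088,-0.1,0,0,0,90.1,1,0.088,-0.1,0,0,0,90.1,1,0.088,-0.1,0.04,0,0,90.1,1,0.088,-0.1,0.085,0,0,90.1,1,0.088,-0.1,0.091,0,0,90.1,1,0.088,-0.1,0.091,0,0,90.1]}}

```text
time: 20.4
tool_pos: [0.4197, -0.2186, 0.1068]
eef_rot: [-3.091, -0.537, 0.005]
wrist_force: [-1.0, 0.4, 0.8]
opening: -0.0005
```

Run:
```python
from h import *
go('near',-30,20)
```

```text
near t 20.4 now u,lat,w [-30.3   -1.67  18.82] F [-1.   0.4  0.8] rel [ 0.0003  0.0017 -0.0012] [-0.29  0.13  0.07]
```

>>> {"api": "jog_arm", "payload": {"rows": [1,0.003,0.0015,-0.0015,-0.2,0.1,0,1,0.011,0.0015,-0.0015,-0.2,0.1,0,1,0.019,0.0015,-0.0015,-0.2,0.1,0,1,0.027,0.0015,-0.0015,-0.2,0.1,0,1,0.035,0.0015,-0.0015,-0.2,0.1,0,1,0.042,0.0015,0,-0.2,0.1,0,1,0.048,0.0015,0.004,-0.2,0.1,0,1,0.052,0.0015,0.008,-0.2,0.1,0,1,0.052,0.0015,0.01,-0.2,0.1,0,1,0.052,0.0015,0.01,-0.2,0.1,0]}}

```text
time: 21.4
tool_pos: [0.4691, -0.2022, 0.0962]
eef_rot: [-3.093, -0.538, 0.002]
wrist_force: [-0.1, -0.4, -0.7]
opening: 0.0002
```

Run:
```python
from h import *
go('near',22.5,7)
```

```text
near t 21.4 now u,lat,w [21.73 -0.51  8.16] F [-0.1 -0.4 -0.7] rel [0.0008 0.0005 0.0012] [-0.13  0.05  0.08]
```

>>> {"api": "jog_arm", "payload": {"rows": [1,0.0008,0.0005,0.0007,0,0,0,1,0.0008,0.0005,0.0015,0,0,0,1,0.0008,0.0005,0.0015,0,0,0]}}

```text
time: 21.7
tool_pos: [0.4699, -0.2024, 0.0946]
eef_rot: [-3.093, -0.537, 0.002]
wrist_force: [-0.6, 0.2, 0.2]
opening: 0.0004
```

>>> {"api": "jog_arm", "payload": {"rows": [1,0,0,0.0007,0,0,0,1,0,0,0.0014,0,0,0,1,0,0,0.0014,0,0,0]}}

```text
time: 22.0
tool_pos: [0.47, -0.2024, 0.0933]
eef_rot: [-3.093, -0.537, 0.001]
wrist_force: [0.8, 0.7, 0.0]
opening: 0.0001
```

>>> {"api": "jog_arm", "payload": {"rows": [1,0,0,0.0007,0,0,0,1,0,0,0.0014,0,0,0,1,0,0,0.0014,0,0,0]}}

```text
time: 22.3
tool_pos: [0.4702, -0.2024, 0.092]
eef_rot: [-3.093, -0.537, 0.001]
wrist_force: [1.0, 1.6, 2.3]
opening: 0.0002
```

>>> {"api": "jog_arm", "payload": {"rows": [1,0,0,0.0007,0,0,0,1,0,0,0.0014,0,0,0,1,0,0,0.0014,0,0,0]}}

```text
time: 22.6
tool_pos: [0.4703, -0.2024, 0.0905]
eef_rot: [-3.093, -0.537, 0.0]
wrist_force: [2.0, 2.1, 2.1]
opening: 0.0002
```

>>> {"api": "jog_arm", "payload": {"rows": [1,0,0,0.0007,0,0,0,1,0,0,0.0013,0,0,0,1,0,0,0.0013,0,0,0]}}

```text
time: 22.9
tool_pos: [0.4702, -0.2025, 0.0892]
eef_rot: [-3.094, -0.537, 0.001]
wrist_force: [0.3, 1.4, 3.5]
opening: 0.0003
```

>>> {"api": "jog_arm", "payload": {"rows": [1,0,0,0.0007,0,0,0,1,0,0,0.0013,0,0,0,1,0,0,0.0013,0,0,0]}}

```text
time: 23.2
tool_pos: [0.4703, -0.2026, 0.0889]
eef_rot: [-3.094, -0.538, 0.0]
wrist_force: [-2.2, 2.0, 13.1]
opening: -0.0
```

>>> {"api": "jog_arm", "payload": {"rows": [1,0,0,0.0007,0,0,0,1,0,0,0.0013,0,0,0,1,0,0,0.0013,0,0,0]}}

```text
time: 23.5
tool_pos: [0.4703, -0.2026, 0.0889]
eef_rot: [-3.094, -0.538, -0.0]
wrist_force: [-2.7, 3.4, 15.3]
opening: 0.0001
```

>>> {"api": "jog_arm", "payload": {"rows": [1,0,0,-0.03,0,0,0,1,0,0,-0.07,0,0,0,1,0.05,0,-0.075,0,0,0,1,0.1,0,-0.075,0,0,0,1,0.15,0,-0.075,0,0,0,1,0.15,0,-0.06,0,0,0,1,0.15,0,-0.02,0,0,0,1,0.15,0,-0.02,0,0,0,1,0.15,0,-0.02,0,0,0]}}

```text
time: 24.4
tool_pos: [0.6105, -0.1518, 0.108]
eef_rot: [-3.093, -0.537, 0.005]
wrist_force: [0.7, 0.4, 1.1]
opening: 0.0001
```

Run:
```python
from h import *
go('far',-30,20)
```

```text
far t 24.4 now u,lat,w [-29.77   0.42  19.99] F [0.7 0.4 1.1] rel [ 0.0002  0.0004 -0.    ] [-0.17  0.14  0.06]
```

>>> {"api": "jog_arm", "payload": {"rows": [1,-0.004,0,0,0,0,0,1,-0.012,0,0,0,0,0,1,-0.02,0,0,0,0,0,1,-0.028,0,0,0,0,0,1,-0.036,0,0,0,0,0,1,-0.043,0,0.002,0,0,0,1,-0.049,0,0.005,0,0,0,1,-0.0525,0,0.008,0,0,0,1,-0.0525,0,0.009,0,0,0,1,-0.0525,0,0.009,0,0,0]}}

```text
time: 25.4
tool_pos: [0.5605, -0.1694, 0.0986]
eef_rot: [-3.092, -0.537, 0.006]
wrist_force: [-0.6, -0.6, 0.9]
opening: 0.0002
```

Run:
```python
from h import *
go('far',22.5,9)
```

```text
far t 25.4 now u,lat,w [23.17  0.61 10.64] F [-0.6 -0.6  0.9] rel [0.0007 0.0006 0.0016] [-0.22  0.2   0.06]
```

>>> {"api": "jog_arm", "payload": {"rows": [1,0.0007,0.0005,0.0007,-0.2,0.2,0,1,0.0007,0.0005,0.0015,-0.2,0.2,0,1,0.0007,0.0005,0.0015,-0.2,0.2,0]}}

```text
time: 25.7
tool_pos: [0.5613, -0.1696, 0.0969]
eef_rot: [-3.095, -0.538, 0.001]
wrist_force: [-0.9, -0.6, 0.1]
opening: 0.0
```

>>> {"api": "jog_arm", "payload": {"rows": [1,0,0,0.0007,0,0,0,1,0,0,0.0014,0,0,0,1,0,0,0.0014,0,0,0]}}

```text
time: 26.0
tool_pos: [0.5614, -0.1696, 0.0955]
eef_rot: [-3.095, -0.538, 0.001]
wrist_force: [-0.2, 0.7, 1.5]
opening: -0.0001
```

>>> {"api": "jog_arm", "payload": {"rows": [1,0,0,0.0007,0,0,0,1,0,0,0.0014,0,0,0,1,0,0,0.0014,0,0,0]}}

```text
time: 26.3
tool_pos: [0.5613, -0.1696, 0.094]
eef_rot: [-3.095, -0.538, 0.001]
wrist_force: [-0.9, 0.2, 0.9]
opening: 0.0001
```

>>> {"api": "jog_arm", "payload": {"rows": [1,0,0,0.0007,0,0,0,1,0,0,0.0014,0,0,0,1,0,0,0.0014,0,0,0]}}

```text
time: 26.6
tool_pos: [0.5613, -0.1696, 0.0926]
eef_rot: [-3.095, -0.538, 0.0]
wrist_force: [-0.9, -0.5, 2.1]
opening: -0.0002
```

>>> {"api": "jog_arm", "payload": {"rows": [1,0,0,0.0007,0,0,0,1,0,0,0.0013,0,0,0,1,0,0,0.0013,0,0,0]}}

```text
time: 26.9
tool_pos: [0.5615, -0.1696, 0.0914]
eef_rot: [-3.095, -0.538, -0.0]
wrist_force: [-0.8, 0.6, 3.6]
opening: 0.0003
```

>>> {"api": "jog_arm", "payload": {"rows": [1,0,0,0.0007,0,0,0,1,0,0,0.0013,0,0,0,1,0,0,0.0013,0,0,0]}}

```text
time: 27.2
tool_pos: [0.5615, -0.1697, 0.0912]
eef_rot: [3.095, 0.538, 0.001]
wrist_force: [-4.8, 0.6, 11.9]
opening: -0.0001
```

>>> {"api": "jog_arm", "payload": {"rows": [1,0,0,0.0007,0,0,0,1,0,0,0.0013,0,0,0,1,0,0,0.0013,0,0,0]}}

```text
time: 27.5
tool_pos: [0.5615, -0.1697, 0.0912]
eef_rot: [3.094, 0.538, 0.001]
wrist_force: [-4.4, 0.9, 12.5]
opening: 0.0002
```

>>> {"api": "jog_arm", "payload": {"rows": [1,0,0,0.0009,0,0,0,1,0,0,0.0017,0,0,0,1,0,0,0.0017,0,0,0]}}

```text
time: 27.8
tool_pos: [0.5616, -0.1697, 0.0911]
eef_rot: [3.094, 0.539, 0.002]
wrist_force: [-5.7, 1.9, 13.5]
opening: 0.0004
```

>>> {"api": "jog_arm", "payload": {"rows": [1,0,0,-0.03,0,0,0,1,0,0,-0.08,0,0,0,1,-0.05,0,-0.13,0,0,0,1,-0.1,0,-0.13,0,0,0,1,-0.125,0,-0.13,0,0,0,1,-0.125,0,-0.13,0,0,0,1,-0.125,0,-0.13,0,0,0]}}

```text
time: 28.5
tool_pos: [0.4436, -0.2121, 0.2212]
eef_rot: [3.094, 0.535, 0.004]
wrist_force: [-0.2, 0.2, 0.4]
opening: 0.0001
```

Run:
```python
from h import *
go('near',-27,20)
p,d,c=snap('wrist','w12')
for s in SIDE: fold(s,c,d,p,lo=.005,hi=.024)
snap('side','s12')
```

```text
near t 28.5 now u,lat,w [ -5.64   0.25 133.23] F [-0.2  0.2  0.4] rel [-0.0216 -0.0005  0.1132] [ 0.12 -0.12 -0.01]
left 0.0335 +- 0.0051 z@.02 0.0694 n 624 bright 27.0
left 0.008 +- 0.0052 z@.02 0.0628 n 528 bright 127.0
left -0.0106 +- 0.0055 z@.02 0.0627 n 603 bright 128.0
right 0.0191 +- 0.0052 z@.02 0.0703 n 624 bright 26.0
right 0.0019 +- 0.0054 z@.02 0.0628 n 603 bright 127.0
right -0.0082 +- 0.0057 z@.02 0.0629 n 522 bright 127.0
near 0.0682 +- 0.0049 z@.02 0.0704 n 599 bright 24.0
near 0.0101 +- 0.0055 z@.02 0.0629 n 513 bright 129.0
near 0.0091 +- 0.0052 z@.02 0.0629 n 517 bright 128.0
far 0.022 +- 0.0055 z@.02 0.0712 n 598 bright 28.0
far 0.0114 +- 0.0057 z@.02 0.0627 n 617 bright 129.0
far -0.0007 +- 0.0056 z@.02 0.0627 n 617 bright 125.0
```

View pics/w12.png

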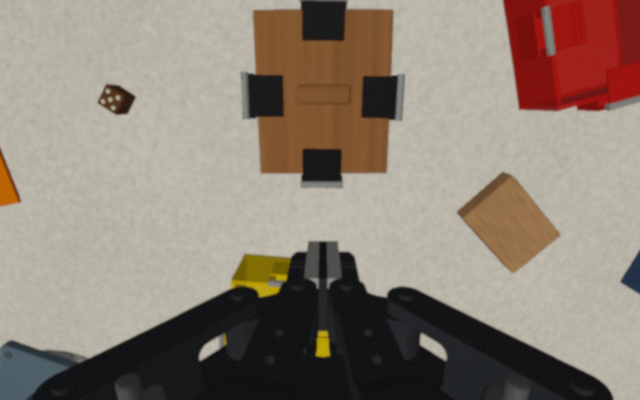

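```bash
cat >> h.py <<'E'
def prof(side,c,d,p,w=.011):
    n,h,y=SIDE[side];l=np.cross([0,0,1],n)
    P=np.array([C+n*(h-u)+l*a+np.array([0,0,.07]) for u in np.linspace(-.008,.038,70) for a in np.linspace(-w,w,40)])
    uv=np.unique(proj(c,P).round().astype(int),axis=0);k=(uv[:,0]>2)&(uv[:,0]<637)&(uv[:,1]>2)&(uv[:,1]<397);uv=uv[k]
    Q=bydepth(c,d,uv)-C;u=(h-Q@n)*1e3;z=Q[:,2]*1e3;br=p[uv[:,1],uv[:,0]].max(1)
    for a in range(-8,38,3):
        k=(u>=a)&(u<a+3)
        if k.sum()>5: print(side,a,'z %.2f +-%.2f br %d sat'%(np.median(z[k]),z[k].std()/np.sqrt(k.sum()),br[k].mean()))
    k=(br<45)&(u>4);k&=np.abs(z-np.median(z[k]))<6
    f=np.polyfit(u[k],z[k],1);print(side,'dark fit slope %.4f +-%.4f u %.1f..%.1f n %d'%(f[0],(z[k]-np.polyval(f,u[k])).std()/np.sqrt(k.sum())/u[k].std(),u[k].min(),u[k].max(),k.sum()))
E
python3 - <<'E'
from h import *
p,d,c=load('wrist')
for s in SIDE: prof(s,c,d,p)
E
```

```text
left -5 z 69.62 +-0.14 br 143 sat
left -2 z 70.27 +-0.07 br 121 sat
left 1 z 69.01 +-0.08 br 52 sat
left 4 z 69.01 +-0.06 br 27 sat
left 7 z 69.09 +-0.07 br 26 sat
left 10 z 69.12 +-0.07 br 26 sat
left 13 z 69.08 +-0.07 br 27 sat
left 16 z 69.14 +-0.06 br 27 sat
left 19 z 69.55 +-0.08 br 26 sat
left 22 z 69.39 +-0.08 br 27 sat
left 25 z 69.12 +-0.07 br 27 sat
left 28 z 63.03 +-0.22 br 101 sat
left 31 z 62.66 +-0.07 br 131 sat
left 34 z 62.84 +-0.07 br 132 sat
left 37 z 62.88 +-0.13 br 130 sat
left dark fit slope 0.0209 +-0.0036 u 4.0..28.1 n 916
right -2 z 71.19 +-0.09 br 127 sat
right 1 z 71.26 +-0.09 br 120 sat
right 4 z 70.25 +-0.07 br 36 sat
right 7 z 70.09 +-0.06 br 25 sat
right 10 z 70.22 +-0.07 br 25 sat
right 13 z 70.17 +-0.07 br 25 sat
right 16 z 70.14 +-0.07 br 26 sat
right 19 z 70.55 +-0.08 br 26 sat
right 22 z 70.27 +-0.07 br 26 sat
right 25 z 70.70 +-0.07 br 26 sat
right 28 z 69.73 +-0.26 br 52 sat
right 31 z 62.81 +-0.08 br 125 sat
right 34 z 62.91 +-0.07 br 128 sat
right 37 z 62.83 +-0.11 br 125 sat
right dark fit slope 0.0209 +-0.0033 u 4.6..30.1 n 966
near -5 z 69.94
[... 275 characters left out ...]
3 sat
near 22 z 70.73 +-0.08 br 23 sat
near 25 z 70.58 +-0.07 br 26 sat
near 28 z 62.98 +-0.25 br 110 sat
near 31 z 62.94 +-0.08 br 128 sat
near 34 z 62.92 +-0.06 br 128 sat
near 37 z 62.95 +-0.08 br 128 sat
near dark fit slope 0.0602 +-0.0036 u 4.1..27.9 n 808
far 4 z 71.03 +-0.08 br 28 sat
far 7 z 71.14 +-0.06 br 27 sat
far 10 z 70.91 +-0.06 br 27 sat
far 13 z 70.93 +-0.06 br 28 sat
far 16 z 71.32 +-0.06 br 28 sat
far 19 z 71.36 +-0.08 br 28 sat
far 22 z 71.07 +-0.06 br 27 sat
far 25 z 71.63 +-0.07 br 27 sat
far 28 z 71.01 +-0.27 br 49 sat
far 31 z 63.11 +-0.25 br 119 sat
far 34 z 62.84 +-0.07 br 127 sat
far 37 z 62.82 +-0.11 br 127 sat
far dark fit slope 0.0233 +-0.0031 u 5.4..30.6 n 1081
```

Run:
```python
from h import *
go('near',22,5)
```

```text
near t 28.6 now u,lat,w [ -4.66   0.17 132.79] F [-0.5  0.9  0.3] rel [ 0.0265 -0.0003  0.1278] [ 0.08 -0.09  0.1 ]
```

>>> {"api": "jog_arm", "payload": {"rows": [1,0.0275,0,0.04,0,0,0,1,0.0275,0,0.08,0,0,0,1,0.0275,0,0.11,0,0,0,1,0.0275,0,0.121,0,0,0,1,0.0275,0,0.124,0,0,0,1,0.0275,0,0.124,0,0,0,1,0.0275,0,0.124,0,0,0]}}

```text
time: 29.3
tool_pos: [0.4718, -0.2031, 0.0983]
eef_rot: [3.092, 0.539, 0.006]
wrist_force: [-0.8, 0.2, -0.4]
opening: 0.0002
```

Run:
```python
from h import *
go('near',23,2)
```

```text
near t 29.3 now u,lat,w [23.95  1.3  10.27] F [-0.8  0.2 -0.4] rel [-0.001  -0.0013  0.0083] [ 0.21 -0.19  0.11]
```

>>> {"api": "jog_arm", "payload": {"rows": [1,-0.0005,-0.001,0.002,0.2,-0.2,0,1,-0.0005,-0.001,0.004,0.2,-0.2,0,1,-0.0005,-0.001,0.0055,0.2,-0.2,0,1,-0.0005,-0.001,0.006,0.2,-0.2,0,1,-0.0005,-0.001,0.006,0.2,-0.2,0]}}

```text
time: 29.8
tool_pos: [0.471, -0.2024, 0.0923]
eef_rot: [3.095, 0.539, -0.0]
wrist_force: [-0.6, 0.5, 0.9]
opening: 0.0002
```

>>> {"api": "jog_arm", "payload": {"rows": [1,0,0,0.0007,0,0,0,1,0,0,0.0013,0,0,0,1,0,0,0.0013,0,0,0]}}

```text
time: 30.1
tool_pos: [0.4709, -0.2023, 0.0908]
eef_rot: [3.095, 0.539, -0.001]
wrist_force: [-0.3, 0.8, 0.4]
opening: -0.0001
```

>>> {"api": "jog_arm", "payload": {"rows": [1,0,0,0.0007,0,0,0,1,0,0,0.0013,0,0,0,1,0,0,0.0013,0,0,0]}}

```text
time: 30.4
tool_pos: [0.471, -0.2024, 0.0896]
eef_rot: [3.095, 0.539, -0.0]
wrist_force: [-0.6, -0.2, 1.2]
opening: 0.0004
```

>>> {"api": "jog_arm", "payload": {"rows": [1,0,0,0.0007,0,0,0,1,0,0,0.0013,0,0,0,1,0,0,0.0013,0,0,0]}}

```text
time: 30.7
tool_pos: [0.4712, -0.2024, 0.0891]
eef_rot: [3.094, 0.539, 0.0]
wrist_force: [-1.8, 1.8, 9.8]
opening: -0.0001
```

>>> {"api": "jog_arm", "payload": {"rows": [1,0,0,0.0008,0,0,0,1,0,0,0.0016,0,0,0,1,0,0,0.0016,0,0,0]}}

```text
time: 31.0
tool_pos: [0.4712, -0.2025, 0.0889]
eef_rot: [3.094, 0.539, 0.001]
wrist_force: [-3.7, 2.4, 15.2]
opening: -0.0
```

>>> {"api": "jog_arm", "payload": {"rows": [1,0,0,0.0009,0,0,0,1,0,0,0.0018,0,0,0,1,0,0,0.0018,0,0,0]}}

```text
time: 31.3
tool_pos: [0.4712, -0.2025, 0.0889]
eef_rot: [3.093, 0.539, 0.001]
wrist_force: [-5.4, 2.5, 17.7]
opening: -0.0002
```

>>> {"api": "jog_arm", "payload": {"rows": [1,0,0,0.0001,0,0,0,1,0,0,-0.001,0,0,0,1,0,0,-0.004,0,0,0,1,0,0,-0.03,0,0,0,1,0,0,-0.08,0,0,0,1,-0.03,0,-0.11,0,0,0,1,-0.05,0,-0.11,0,0,0,1,-0.05,0,-0.11,0,0,0]}}

```text
time: 32.1
tool_pos: [0.4228, -0.2199, 0.1997]
eef_rot: [3.092, 0.537, 0.002]
wrist_force: [-0.2, -0.7, 0.3]
opening: 0.0001
```

Run:
```python
from h import *
go('near',-27,20)
p,d,c=snap('wrist','w13')
for s in SIDE: prof(s,c,d,p)
```

```text
near t 32.1 now u,lat,w [-27.85   0.57 111.73] F [-0.2 -0.7  0.3] rel [ 0.0008 -0.0009  0.0917] [ 0.2  -0.04  0.05]
left -5 z 69.31 +-0.10 br 141 sat
left -2 z 69.79 +-0.07 br 113 sat
left 1 z 68.59 +-0.06 br 43 sat
left 4 z 68.55 +-0.06 br 26 sat
left 7 z 68.64 +-0.06 br 26 sat
left 10 z 68.53 +-0.06 br 26 sat
left 13 z 68.71 +-0.06 br 26 sat
left 16 z 68.78 +-0.06 br 26 sat
left 19 z 69.14 +-0.07 br 25 sat
left 22 z 69.00 +-0.07 br 26 sat
left 25 z 68.79 +-0.12 br 28 sat
left 28 z 62.57 +-0.20 br 103 sat
left 31 z 62.39 +-0.06 br 127 sat
left 34 z 62.25 +-0.05 br 127 sat
left 37 z 62.19 +-0.11 br 125 sat
left dark fit slope 0.0215 +-0.0032 u 4.0..28.2 n 1145
right -2 z 70.51 +-0.07 br 126 sat
right 1 z 70.60 +-0.08 br 121 sat
right 4 z 69.56 +-0.06 br 38 sat
right 7 z 69.60 +-0.06 br 24 sat
right 10 z 69.67 +-0.06 br 24 sat
right 13 z 69.62 +-0.06 br 24 sat
right 16 z 69.68 +-0.07 br 25 sat
right 19 z 69.77 +-0.06 br 25 sat
right 22 z 70.02 +-0.06 br 25 sat
right 25 z 70.09 +-0.07 br 25 sat
right 28 z 69.50 +-0.22 br 42 sat
right 31 z 62.64 +-0.18 br 116 sat
right 34 z 62.29 +-0.07
[... 371 characters left out ...]
19 z 69.09 +-0.07 br 24 sat
near 22 z 68.76 +-0.06 br 24 sat
near 25 z 69.01 +-0.07 br 24 sat
near 28 z 63.25 +-0.24 br 90 sat
near 31 z 62.39 +-0.07 br 125 sat
near 34 z 62.43 +-0.06 br 124 sat
near 37 z 62.46 +-0.10 br 125 sat
near dark fit slope 0.0185 +-0.0032 u 4.1..28.2 n 1005
far 31 z 62.19 +-0.06 br 122 sat
far 34 z 62.27 +-0.07 br 123 sat
  return _methods._mean(a, axis=axis, dtype=dtype,
  ret = ret.dtype.type(ret / rcount)
Traceback (most recent call last):
  File "h.py", line 70, in prof
    f=np.polyfit(u[k],z[k],1);print(side,'dark fit slope %.4f +-%.4f u %.1f..%.1f n %d'%(f[0],(z[k]-np.polyval(f,u[k])).std()/np.sqrt(k.sum())/u[k].std(),u[k].min(),u[k].max(),k.sum()))
TypeError: expected non-empty vector for x
```

View pics/w13.png

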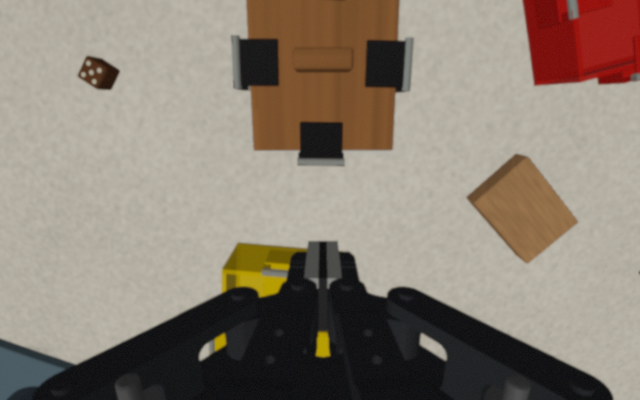

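Run:
```python
from h import *
snap('top','t13');s=r.sense();print(s['time'],s['wrist_force'].round(1))
```

```text
32.2 [ 0.2 -0.9 -0.2]
```

View pics/t13.png

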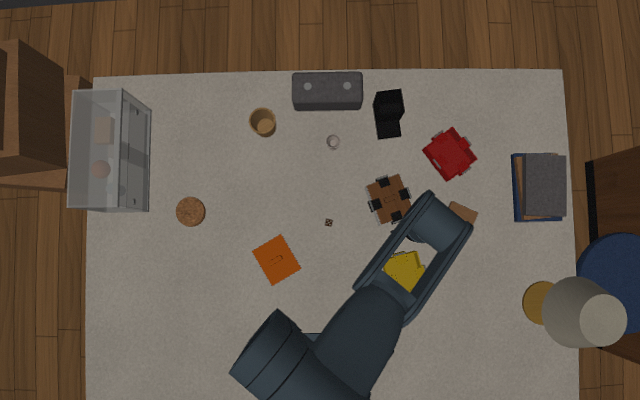

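The top view shows the lid on the clear box at (388,200) with all four clips folded in. The bystanders are where they were at the start. Handing in.

```bash
python3 -c "
from station import r
print(r.job_done())"
```

```text
the job is handed in; nothing more can be done
None
```

I put the wooden lid flat on the clear dice box with all four clips open, then folded each clip in and pressed it until it stopped moving. The job was handed in at about 32 s of the 72 s allowed.

**Forces:** Each clip stopped at a vertical wrist force of 13.5–18 N, under the 25 N limit. I read the force at the end of each small step, not continuously. The right clip showed almost no catch drag before its stop, so I checked it with the depth camera.

**The near clip needed a second press:** After the first round it read about 0.06 rad against about 0.02 for the others, so it had probably been dragged up as the gripper left. I pressed it again and lifted straight off, and it then read about 0.02.

**Last checks:**
- **Clips:** All four read about 0.02 rad (limit 0.035). I take that mostly as camera bias, since the readings are nearly equal. The far clip was out of view in the last wrist picture, so its figure comes from the picture before.
- **Lid:** It seated at the expected height (about 54 mm), and the depth picture showed it level. I did not measure its centring in the box separately at the end.
- **Die:** It was visible in the box before and after the lid went on, and nothing since could have moved it.
- **Bystanders:** They looked unmoved in the last top view, though the arm hid part of the card box there. The arm touched nothing at the end.

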